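# Open the service hatch of a bench cooling circulator with its latch key

### The arm

A 7-joint arm with a two-finger parallel gripper is mounted at the origin on the work surface. World frame = base frame: x ahead of the robot, y to its left, z up, the work surface at z = 0. Lengths are in m, angles in rad, forces in N, time in s.
With the tool pointing down it reaches from about 0.425 to 0.925 m from the base axis. Payload 6.8 kg.
Tool frame: the origin (TCP) lies on the mounting face of the last link; the fingertips stand 173 mm ahead of it and the grasp point (between the pads) lies 155 mm ahead of it; z points along the fingers, y is the line along which they close (so a half turn about z gives the same grasp; the last joint's range is limited). The gripper opens to 85 mm and grips with 20 to 120 N. Pads are 22 mm wide; open, the fingers measure 114 mm over their backs; the gripper's body (76 mm by 85 mm) begins 54 mm behind the grasp point. The pads swing forward as they close: fully open they stand 13 mm farther back than shut.
Start: joints at [-1.241, 0.477, 0.022, 1.555, -0.011, 1.109, -0.083], TCP at [0.286, 0.611, 0.405] pointing down, gripper open.
Joint ranges: [-2.96, 2.96], [-0.34, 2.1], [-1.41, 1.46], [0.24, 2.44], [-1.37, 4.51], [0.17, 1.92], [-2.96, 2.96]. Speed limits (rad/s): [2.39, 2.39, 3.14, 3.14, 3.14, 3.14, 3.14].

### API

Orientations are given as a rotation vector (axis times angle).
In Python, from bench import r gives the robot as it stands.
- The arm moves only by the tool carry_out, never from a script. Its argument "moves" is a list of rows, each a list of 5 numbers: the shift along the tool's x, y, z in m, then the turn about the tool's z in rad, then the finger opening in m, from 0 to 0.0854. In form: [[dx, dy, dz, roll, claw], ...]. A call has exactly 8 rows; each row is the pose to reach, as a shift and turn from the pose commanded when the call began, along the tool's axes at that moment; what a row does not reach only later rows make up. A row lasts 1/10 s, in which the tool goes at most 50 mm and 8.59 degrees, less where a joint would pass 70% of its speed; a pose out of reach is approached as far as the arm can. A call with a gripper value outside its range is refused whole. The fingers move at their own pace and stop on an object; "force" is the grip in N (left out, the last holds). Time passes only in rows, so rows that repeat a pose let the fingers close, or fill a call up. It gives the time, the measured TCP pose, the force, the opening and the grip force at its end, in the units of the state.
- r.get_obs(): the state, without advancing time (a new reading comes with each control period).
- r.grab_frame(name): name is "side" or "top" or "wrist"; returns the picture (420x560x3 uint8, red, green, blue); there is no depth.
- r.calibration(name): a dict with "fx", "fy", "cx", "cy" (pixels), "rvec" (rotation vector, rad) and "tvec" (3), from world to camera coordinates, as OpenCV has them. Camera axes: x right, y down, z forward; pixel columns grow to the right and rows downward; lengths in m; the calibration is good to about 2 mm. A picture is of the moment at which its call begins: read the wrist's pose just before it. calibration takes no time and is no camera call; for the wrist camera it gives the pose at the moment of the call.
- r.hand_in(): hands the job in; it is judged then, once.
The state is a dict: "clock": time; "joints": joint angles; "qvel": joint speeds; "tau": joint torques, N m; "tcp_pos": TCP position; "orientation": TCP orientation; "contact_force": force on the tool from outside, world axes, zero at the start; "moment": the same for the moment, N m; "grip_width": finger opening in m; "gripper_force": force on a finger pad.
Only numpy, scipy, OpenCV 4.12 (cv2) and the standard library are available. Lean on these libraries where they do the work, as an engineer would, in place of code of your own. Each camera call takes 0.05 s, during which the arm holds its last target. There are 200 camera calls.

### The job

The strainer of the cooling circulator on the glassware bench is due for cleaning, so its service hatch has to be opened. Take the square latch key from the wooden tool stand, fit it fully home on the square drive of the latch on the sloping hatch, unlock the latch by a quarter turn anticlockwise (with the key only: keep the gripper off the drive), leave the key on the drive, and then swing the hatch up until it stands wide open and let go. The other tool stays in the stand, and the bottle, beaker and jar are not to be knocked.

Things in the scene. Friction and masses are not known exactly. Their poses are not given: they have to be found in the camera images.
- console: cooling circulator: low white cabinet fixed to the bench, 310 deep (x) x 300 wide (y) x 195 mm high. Origin on the bench; x to its rear, z up, front towards the robot. Front wall 65 mm high at x -110; top slopes up at 35 degrees to x +75, height 195; flat deck behind, to x +200 mm. A steel hatch 187 x 250 mm lies on the slope, hinged along its upper edge.
- hatch (a joint): opening angle of the hatch, rad: 0 shut on the slope, grows as its lower edge swings up and back, stop at 1.3. A friction hinge holds it where it is left (6 to 10 N at the handle lifts it). While the latch is locked, a cam behind the panel holds it shut (0.02 rad play).
- hatch_hinge (a point): middle of the hatch's hinge line, at the underside of the 4 mm panel. Axes turn with the hatch: x up the slope, from lower edge to hinge; y along the hinge (opening is a positive turn about y); z out of the panel: leaning 35 degrees to the robot when shut, upright at 0.61 rad open, leaning away beyond.
- hatch_handle (a point): middle of the grip bar of the dark steel bow handle; axes as hatch_hinge. Bar round, 12 mm thick, 110 mm long along y, centreline 34 mm above the panel's face, feet at its ends. It lies at (-150, -45, 38) mm in the hatch_hinge frame, by the hatch's lower edge (x -185), beside the latch.
- latch (a joint): angle of the quarter-turn latch, rad: 0 locked, stop at 1.571 open; grows anticlockwise seen from outside, facing the panel. Starts between 0 and 0.25, stays where it is left (friction 0.08 N m). The hatch is free from about 1.0, but turn it on towards the stop.
- latch_seat (a point): centre of the outer face of the latch's round dark escutcheon (48 mm across), at (-155, 85, 10) mm in the hatch_hinge frame. Turns with the latch: z out of the panel on the turning axis, x and y along the drive's sides (at 0 parallel to hatch_hinge). The drive: steel square 16 x 16 mm, standing 20 mm tall on this point, top edge bevelled 2.5 mm.
- key: latch key, T-shaped, 110 mm tall, 0.11-0.23 kg. Origin: centre of its foot; z up to the handle, y along the handle. Foot: steel block 30 x 30 x 50 mm with a socket 18.5 mm square, 24 mm deep, bevelled, sides along x and y: fits the drive in 4 ways, 10 degrees play. Shank 16 mm thick. Home, its origin is at latch_seat. Starts upright in one hole of the stand, handle across the row of holes.
- key_grip (a point): centre of the key's flat-sided grey handle, 94 mm above its foot; axes as key. Handle 80 (y) x 14 (x) x 32 mm (z, from 78 to 110 mm above the foot).
- stand: wooden tool stand, fixed, 90 (x) x 180 (y) x 45 mm high; origin at the centre of its underside. Two square holes 34 mm wide, 38 mm deep, at y -45 and +45 mm, one tool standing in each, on the hole's floor 7 mm above the bench.
- spanner: the other tool in the stand, to stay there: T-handle box spanner, 110 mm tall, round 29 mm socket, slim 12 mm shank, round T-bar 14 mm thick, 102 mm long (its y). Origin at the centre of its foot, z up.
- bottle: bystander: amber reagent bottle, 76 mm across, 200 mm tall, behind the stand (120 to 150 mm from its middle). Origin at the centre of its base.
- beaker: bystander: upturned glass beaker, 74 mm across, 92 mm tall, standing in front of the circulator. Origin at the centre of its underside.
- jar: bystander: glass jar with a lid, 84 mm across, 85 mm tall, standing on the circulator's rear deck. Origin at the centre of its base.
Not all that is in view belongs to the job. What is shaped like the key but pink or turquoise is not meant.

How it is judged:
On the way, in this order (a step that is already met when the one before it is completed fails the run):
1. the key is fully home on the latch's drive (foot within 6 mm of the escutcheon), the latch still locked (distance between key and latch_seat below 0.006 m and angle between the z axis of key and the z axis of latch_seat, either way round below 0.2 rad and value of joint latch below 0.9 rad), for 0.1 s.
2. the latch is turned open (past 1.2 of 1.57 rad) with the key on it, the hatch still shut (value of joint latch above 1.2 rad and distance between key and latch_seat below 0.01 m and value of joint hatch below 0.2 rad), for 0.1 s.
3. the hatch is swung up past 1.05 rad (value of joint hatch above 1.05 rad), for 0.2 s.
At the end, for the whole second after the job is handed in: The hatch stands open by more than 1.0 rad (of 1.3) and at rest, the latch is open (past 1.15 rad), the key is still on its drive (foot within 12 mm of the seat, within 0.3 rad of square) and at rest, and the box spanner is in its hole in the stand (value of joint hatch above 1 rad and velocity of joint hatch between -0.05 and 0.05 rad/s and value of joint latch above 1.15 rad and distance between key and latch_seat below 0.012 m and angle between the z axis of key and the z axis of latch_seat, either way round below 0.3 rad and linear speed of key below 0.05 m/s and horizontal distance between spanner and stand below 0.06 m and height (world z) of spanner below 0.02 m); the robot touches nothing.
It fails at once if the gripper or arm touches the latch itself (contact force between any of the fingers, the arm and latch above 1 N).
It fails at once if the box spanner is lifted or pushed out of its hole (distance of spanner from where it was at the start of the episode above 0.03 m).
It fails at once if the bottle is knocked over or shoved (30 mm) (distance of bottle from where it was at the start of the episode above 0.03 m or angle between bottle's own z axis and vertical above 0.35 rad).
It fails at once if the beaker is knocked over or shoved (30 mm) (distance of beaker from where it was at the start of the episode above 0.03 m or angle between beaker's own z axis and vertical above 0.35 rad).
It fails at once if the jar is knocked over or shoved (30 mm) (distance of jar from where it was at the start of the episode above 0.03 m or angle between jar's own z axis and vertical above 0.35 rad).
It also fails if it takes over 59 s, if anything falls off the work surface, if the arm or the gripper's body presses on something with over 40 N, if the wrist force passes 120 N, or if a joint passes its speed limit or range.

## Working session

There is one attempt and no reset: what is moved stays moved. The work goes in short steps, Python scripts to look and compute and a tool call to move; the robot and the scene stay as the last step left them, time stands still between calls to the robot, and variables do not carry over. Pictures are saved under pics/ and viewed, at most 10 in all, crops included, and the job is handed in when it is done.

Besides the shell and the picture viewer there is one more tool, called after "Request:" as name(argument=value, ...) on one line, values as JSON. carry_out: Moves the arm, as the interface text tells. Its arguments: {"type":"object","properties":{"moves":{"type":"array","items":{"type":"array","items":{"type":"number"}}},"force":{"type":"number"}},"required":["moves"]}

```bash
ls; mkdir -p pics; python3 - <<'E'
from bench import r
import cv2,numpy as np
o=r.get_obs();print(o['clock'],o['joints'],o['tcp_pos'],o['orientation'])
for n in ['side','top']:
    f=r.grab_frame(n);cv2.imwrite(f'pics/{n}0.png',cv2.resize(f[...,::-1],(784,588),interpolation=cv2.INTER_CUBIC));cv2.imwrite(f'pics/{n}0_raw.png',f[...,::-1])
    c=r.calibration(n);print(n,c,-cv2.Rodrigues(np.array(c['rvec']))[0].T@np.array(c['tvec']))
E
```

```text
pics
0.0 [-1.241102    0.47782346  0.02235679  1.55647172 -0.01147426  1.10931326
 -0.08312745] [0.28604604 0.61108224 0.40370154] [-6.82169544e-01 -3.06638771e+00  2.94044842e-03]
side {'fx': 486.90070826750525, 'fy': 486.90070826750525, 'cx': 286.76398356777185, 'cy': 204.38398003560707, 'rvec': array([ 2.29659824, -0.94478592,  0.35503374]), 'tvec': array([-0.42712169,  0.38423051,  0.86181475])} [ 0.11566194 -0.47418254  0.9135447 ]
top {'fx': 382.6131306141427, 'fy': 382.6131306141427, 'cx': 275.6058820643917, 'cy': 210.64481833499363, 'rvec': array([ 2.14571854, -2.08403421,  0.20205621]), 'tvec': array([-0.03398159,  0.58625939,  0.86948588])} [ 0.40576812 -0.0253892   0.96724771]
```

View pics/side0.png

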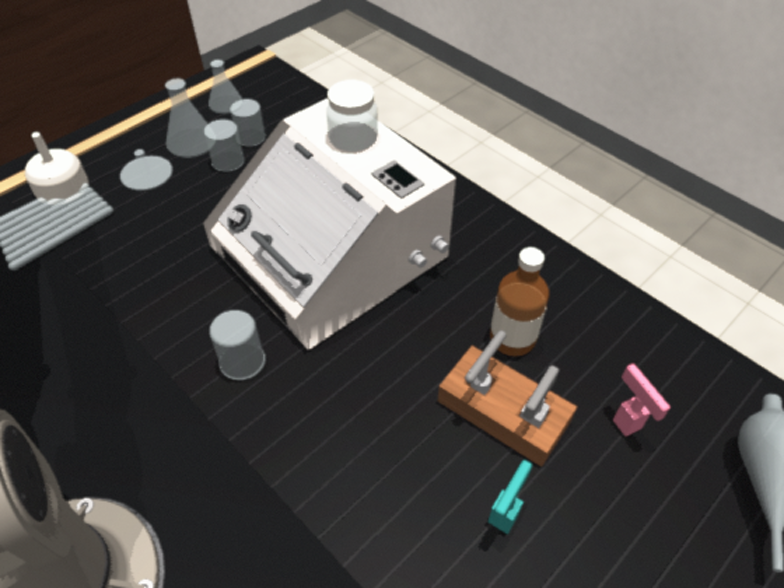

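View pics/top0.png

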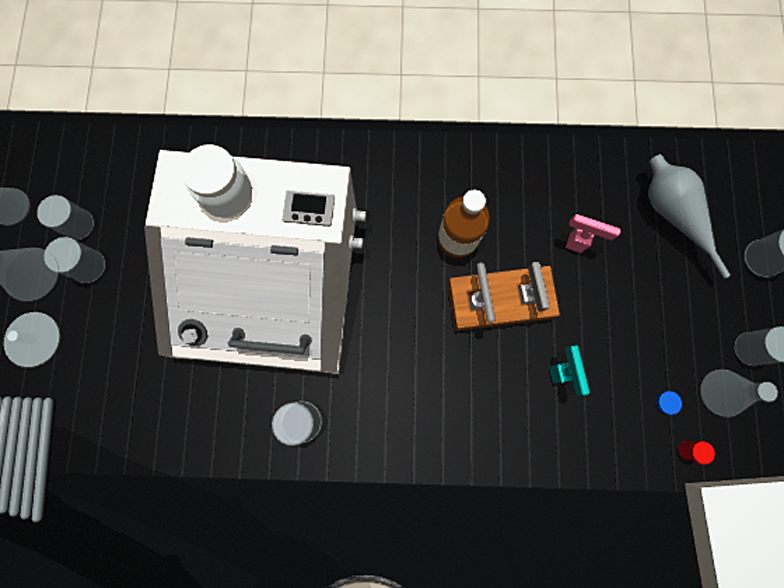

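The pictures show the circulator at left with the latch at side (240,217) and top (192,332). The stand holds two tools, at side (485,365) and (542,395). The bottle is behind the stand and the beaker is in front of the circulator. I'll zoom in to tell the key from the spanner.

```bash
python3 - <<'E'
import cv2,numpy as np
s=cv2.imread('pics/side0_raw.png');t=cv2.imread('pics/top0_raw.png')
def c(i,x,y,w,h):return cv2.resize(i[y:y+h,x:x+w],(400,300),interpolation=cv2.INTER_CUBIC)
m=np.vstack([np.hstack([c(s,310,235,108,81),c(t,312,180,96,72)]),np.hstack([c(s,140,90,200,150),c(t,100,155,160,120)])])
cv2.imwrite('pics/m1.png',m)
E
```

```text
(no output)
```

View pics/m1.png

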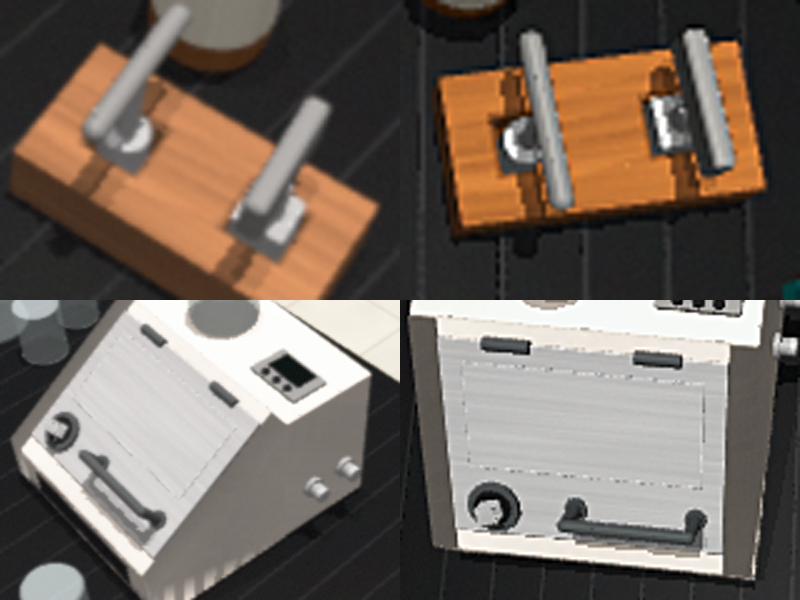

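```bash
cat > h.py <<'E'
import cv2,numpy as np
from scipy.optimize import least_squares
from scipy.spatial.transform import Rotation as R
from bench import r
CAL={n:r.calibration(n) for n in('side','top')}
def proj(n,P,c=None):
    c=c or CAL[n]
    return cv2.projectPoints(np.array(P,float).reshape(-1,3),np.array(c['rvec']),np.array(c['tvec']),
      np.array([[c['fx'],0,c['cx']],[0,c['fy'],c['cy']],[0,0,1]]),None)[0][:,0]
def rz(a):return R.from_euler('z',a)
TH=np.deg2rad(35)
def hatch(con,u,a=0):
    "hinge position, rotation; con=(x,y,yaw); u=distance of hinge below slope top"
    Rc=rz(con[2]);p=np.array([con[0],con[1],0])+Rc.apply([.075-u*np.cos(TH),0,.195-u*np.sin(TH)])
    return p,Rc*R.from_euler('y',-TH+a)
def fit(model,obs,x0):
    def f(x):
        return np.concatenate([proj(n,model(x,*k))[0]-px for n,k,px in obs])
    s=least_squares(f,x0,loss='soft_l1');return s.x,f(s.x).reshape(-1,2)
E
python3 - <<'E'
from h import *
np.set_printoptions(precision=4,suppress=True)
F=1/1.4
def m(x,fr,*P):
    P=np.array(P)/1000
    if fr=='c':return np.array([x[0],x[1],0])+rz(x[2]).apply(P)
    p,q=hatch(x[:3],x[3]);return p+q.apply(P)
c=lambda n,P,px:(n,('c',*P),np.array(px)); h=lambda n,P,px:(n,('h',*P),np.array(px))
obs=[c('side',(200,-150,195),(325,128.5)),c('side',(75,-150,195),(273,150)),c('side',(-110,-150,0),(220.7,249)),c('side',(-110,150,65),(147,160.5)),c('side',(75,150,195),(204,88.6)),
c('top',(200,150,195),(114.3,107.9)),c('top',(200,-150,195),(250.7,119.3)),c('top',(75,-150,195),(242.5,172)),c('top',(-110,-150,0),(241.5,266.5)),
h('side',(-155,85,10),(171,155.5)),h('top',(-155,85,10),(138,237.8)),h('top',(-155,85,30),(134.8,239.8)),
h('top',(-150,10,38),(166,245)),h('top',(-150,-100,38),(218.8,248.2)),h('side',(-150,10,38),(182.5,169)),h('side',(-150,-100,38),(219,200)),
h('top',(-185,125,4),(122.8,246.2)),h('top',(-185,-125,4),(228.8,256.2)),h('top',(2,-125,4),(230.8,173))]
x,e=fit(m,obs,[.6,.2,0,.02]);print('console',x);print(e)
p,q=hatch(x[:3],x[3]);print('seat',p+q.apply([-.155,.085,.01]),'handle',p+q.apply([-.15,-.045,.038]),'hinge',p)
def ms(x,*P):return np.array([x[0],x[1],0])+rz(x[2]).apply(np.array(P)/1000)
o=lambda n,P,px:(n,P,np.array(px))
obs=[o('top',(45,90,45),(312+40/4.167,180+75/4.167)),o('top',(45,-90,45),(312+338/4.167,180+40/4.167)),o('top',(-45,-90,45),(312+365/4.167,180+188/4.167)),o('top',(-45,90,45),(312+56/4.167,180+228/4.167)),
o('side',(45,90,45),(310+103/3.7,235+43/3.7)),o('side',(45,-90,45),(310+378/3.7,235+207/3.7)),o('side',(-45,90,45),(310+12/3.7,235+155/3.7))]
x,e=fit(ms,obs,[.6,-.2,0]);print('stand',x);print(e);
print('holes',ms(x,0,-45,7),ms(x,0,45,7))
obs=[o('top',(0,40,117),(312+293/4.167,180+33/4.167)),o('top',(0,-40,117),(312+322/4.167,180+168/4.167)),
o('side',(0,40,117),(310+316/3.7,235+100/3.7)),o('side',(0,-40,117),(310+258/3.7,235+195/3.7))]
x,e=fit(ms,obs,[.6,-.2,0]);print('key',x);print(e)
E
```

```text
console [ 0.5728  0.2036 -0.0601  0.0163]
[[ 0.4368 -2.9401]
 [10.0137  1.4119]
 [ 0.0476  2.5832]
 [-2.3703 -1.0659]
 [-3.4823 -3.5438]
 [-0.5037 -1.6318]
 [-0.0322 -1.7422]
 [ 2.0838  0.8815]
 [ 1.7677 -0.1656]
 [-0.9711 -0.9487]
 [ 0.146  -0.4885]
 [-0.1009  1.6867]
 [ 0.8921 -0.7539]
 [-2.1162  0.5203]
 [-0.5289 -2.3   ]
 [-7.8689 -4.981 ]
 [ 0.2289 -0.1722]
 [ 1.3943 -0.5083]
 [ 1.4798  5.93  ]]
seat [0.5069 0.2927 0.1049] handle [0.4872 0.1637 0.1307] hinge [0.6343 0.1999 0.1856]
stand [ 0.5932 -0.2266  0.1491]
[[ 0.5563  0.1521]
 [ 0.8605  0.0657]
 [ 1.0119  0.1166]
 [ 2.0184 -0.6993]
 [-1.3394 -0.2273]
 [-0.9163 -0.5099]
 [-0.3155 -1.8137]]
holes [ 0.5999 -0.2711  0.007 ] [ 0.5866 -0.1821  0.007 ]
key [ 0.5999 -0.2683 -1.3974]
[[ 0.4831 -1.6875]
 [ 0.547  -0.0555]
 [-0.0436 -1.7515]
 [-4.0603  2.1056]]
```

```bash
cat >> h.py <<'E'
np.set_printoptions(precision=4,suppress=True)
def go(p,yaw=None):
    "tool-frame shift and roll to grasp-point target p (world) and closing-axis direction yaw (deg)"
    o=r.get_obs();q=R.from_rotvec(o['orientation']);M=q.as_matrix()
    g=np.array(o['tcp_pos'])+M[:,2]*.155
    cy=np.degrees(np.arctan2(M[1,1],M[0,1]))
    roll=0 if yaw is None else np.radians((cy-yaw+90)%180-90)
    print('t',o['clock'],'grasp',g,'closing',round(cy,1),'zdir',M[:,2],'w',o['grip_width'],'F',np.array(o['contact_force']))
    print('  shift',M.T@(np.array(p)-g),'roll',round(roll,3))
E
python3 -c "
from h import *
go([.600,-.27,.20],99)"
```

```text
t 0.1 grasp [0.286  0.6109 0.2488] closing 64.9 zdir [-0.0006 -0.0016 -1.    ] w 0.08532290403111392 F [ 0.0275 -0.4084  0.61  ]
  shift [-0.6579 -0.6646  0.05  ] roll -0.595
```

Request:
carry_out(moves=[[-0.033, -0.033, 0, 0, 0.04], [-0.066, -0.066, 0, 0, 0.04], [-0.099, -0.1, 0, 0, 0.04], [-0.132, -0.133, 0, 0, 0.04], [-0.165, -0.166, 0, 0, 0.04], [-0.198, -0.2, 0, -0.1, 0.04], [-0.231, -0.233, 0, -0.2, 0.04], [-0.264, -0.266, 0, -0.3, 0.04]], force=25)

```text
clock: 0.9
tcp_pos: [0.4127, 0.2565, 0.4046]
orientation: [-0.21, -3.134, 0.0]
contact_force: [0.8, 0.1, 0.4]
grip_width: 0.04
gripper_force: 0.0
```

```bash
python3 -c "
from h import *
go([.600,-.27,.20],99)"
```

```text
t 0.9 grasp [0.4126 0.2565 0.2496] closing 82.3 zdir [-0.0002 -0.0001 -1.    ] w 0.040035340308392696 F [0.8439 0.0571 0.3876]
  shift [-0.2559 -0.4968  0.0496] roll -0.291
```

Request:
carry_out(moves=[[-0.021, -0.041, 0, 0, 0.04], [-0.043, -0.083, 0, -0.05, 0.04], [-0.064, -0.124, 0, -0.1, 0.04], [-0.085, -0.166, 0, -0.15, 0.04], [-0.107, -0.207, 0, -0.2, 0.04], [-0.128, -0.248, 0, -0.25, 0.04], [-0.15, -0.29, 0, -0.29, 0.04], [-0.171, -0.331, 0, -0.29, 0.04]])

```text
clock: 1.7
tcp_pos: [0.5366, -0.0948, 0.4046]
orientation: [0.241, -3.132, -0.0]
contact_force: [1.2, 1.1, -0.4]
grip_width: 0.0396
gripper_force: 0.0
```

```bash
python3 -c "
from h import *
go([.600,-.27,.18],99)"
```

```text
t 1.7 grasp [ 0.5365 -0.0947  0.2496] closing 98.8 zdir [-0.0002  0.0001 -1.    ] w 0.039592082401614985 F [ 1.1511  1.1132 -0.4025]
  shift [-0.0359 -0.1829  0.0695] roll -0.004
```

Request:
carry_out(moves=[[-0.009, -0.045, 0, 0, 0.04], [-0.018, -0.09, 0, 0, 0.04], [-0.027, -0.135, 0, 0, 0.04], [-0.036, -0.18, 0.01, 0, 0.04], [-0.036, -0.183, 0.03, 0, 0.04], [-0.036, -0.183, 0.05, 0, 0.04], [-0.036, -0.183, 0.06, 0, 0.04], [-0.036, -0.183, 0.06, 0, 0.04]])

```text
clock: 2.5
tcp_pos: [0.5993, -0.2676, 0.3429]
orientation: [0.239, -3.129, -0.003]
contact_force: [-0.2, 0.1, 0.1]
grip_width: 0.0401
gripper_force: 0.0
```

```bash
python3 - <<'E'
from h import *
go([.600,-.27,.107],99)
c=r.calibration('wrist');w=r.grab_frame('wrist')[...,::-1].copy();s=r.grab_frame('side')[...,::-1].copy()
def ms(P):return np.array([.600,-.270,.007])+rz(np.deg2rad(9)).apply(np.array(P)/1000)
H=[(0,40,110),(0,-40,110)]  # rough: handle along stand x
pts=[ms((40,0,110)),ms((-40,0,110)),ms((40,0,78)),ms((-40,0,78))]
for n,im,cc in(('side',s,None),('w',w,c)):
    for p in proj('side',pts,cc): cv2.circle(im,tuple(int(v) for v in p),2,(0,0,255),-1)
cv2.imwrite('pics/a.png',np.hstack([cv2.resize(s[200:380,280:460],(400,400)),cv2.resize(w,(400,300)).copy() if 0 else cv2.copyMakeBorder(cv2.resize(w,(400,300)),0,100,0,0,0)]))
E
```

```text
t 2.5 grasp [ 0.5987 -0.2674  0.1879] closing 98.8 zdir [-0.0034  0.0013 -1.    ] w 0.04012559139430589 F [-0.2419  0.1349  0.1496]
  shift [-0.0011 -0.003   0.0809] roll -0.004
```

View pics/a.png

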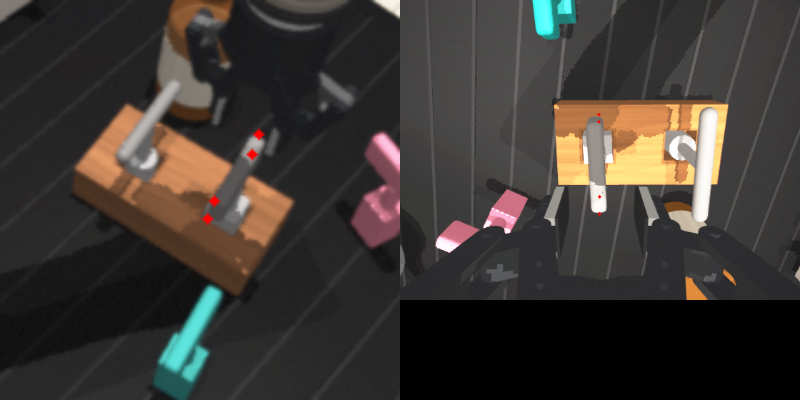

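The projected points fall on the key's handle in both views (wrist (598,115) to (598,213), side (258,134) to (208,219)). I'll descend and grip.

Request:
carry_out(moves=[[0, 0, 0.03, 0, 0.04], [0, 0, 0.06, 0, 0.04], [0, 0, 0.08, 0, 0.04], [0, 0, 0.081, 0, 0.04], [0, 0, 0.081, 0, 0.0], [0, 0, 0.081, 0, 0.0], [0, 0, 0.081, 0, 0.0], [0, 0, 0.081, 0, 0.0]], force=25)

```text
clock: 3.4
tcp_pos: [0.6004, -0.2687, 0.2656]
orientation: [-0.238, 3.13, -0.002]
contact_force: [-0.8, -0.0, 7.1]
grip_width: 0.0136
gripper_force: 31.6
```

```bash
python3 - <<'E'
from h import *
go([.600,-.27,.107],99)
E
```

```text
t 3.4 grasp [ 0.6009 -0.2689  0.1106] closing 98.7 zdir [ 0.0031 -0.0011 -1.    ] w 0.01359239930143202 F [-0.8129 -0.0084  7.129 ]
  shift [ 0.001  -0.0009  0.0036] roll -0.005
```

Request:
carry_out(moves=[[0, 0, -0.01, 0, 0], [0, 0, -0.022, 0, 0], [0, 0, -0.025, 0, 0], [0.01, 0, -0.025, 0, 0], [0.02, 0, -0.025, 0, 0], [0.03, 0, -0.025, 0, 0], [0.038, 0, -0.024, 0, 0], [0.045, 0, -0.022, 0, 0]])

```text
clock: 4.2
tcp_pos: [0.5544, -0.2754, 0.2856]
orientation: [-0.238, 3.132, -0.0]
contact_force: [5.8, -1.2, 0.4]
grip_width: 0.0136
gripper_force: 31.2
```

Request:
carry_out(moves=[[0.007, 0, 0.003, 0, 0], [0.013, 0, 0.006, 0, 0], [0.015, 0, 0.007, 0, 0], [0.015, 0, 0.007, 0, 0], [0.015, 0, -0.01, 0, 0], [0.015, 0, -0.04, 0, 0], [0.015, 0, -0.08, 0, 0], [0.015, 0, -0.11, 0, 0]])

```text
clock: 5.0
tcp_pos: [0.5395, -0.2768, 0.396]
orientation: [0.239, -3.128, -0.003]
contact_force: [0.7, 0.1, -1.3]
grip_width: 0.0138
gripper_force: 32.0
```

```bash
python3 - <<'E'
from h import *
go([.600,-.27,.107],99)
s=r.grab_frame('side')[...,::-1];t=r.grab_frame('top')[...,::-1]
cv2.imwrite('pics/b.png',np.hstack([cv2.resize(s[170:350,270:450],(400,400)),cv2.resize(t[120:300,300:480],(400,400))]))
E
```

```text
t 5.0 grasp [ 0.5388 -0.2765  0.241 ] closing 98.7 zdir [-0.0046  0.0017 -1.    ] w 0.01379151692835341 F [ 0.7064  0.1251 -1.273 ]
  shift [-0.0621 -0.0032  0.1337] roll -0.005
```

View pics/b.png

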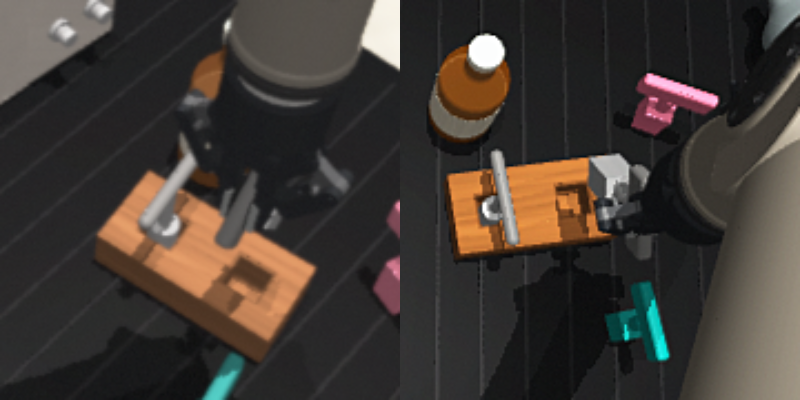

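The key is gripped and tilted, with its foot pointing away from the robot (foot face at about crop (612,178) in the top view). I'll estimate the tilt.

```bash
python3 - <<'E'
from h import *
g=np.array([.5388,-.2765,.241])
b=rz(np.deg2rad(8.7))
for a in(25,30,35,40,45):
    q=b*R.from_euler('y',-np.deg2rad(a))
    P=[g+q.apply(np.array(v)/1000) for v in((15,15,-103.6),(15,-15,-103.6),(15,15,-53.6),(15,-15,-53.6),(-38,0,6))]
    n=proj('top',P);print(a,((n-[300,120])*2.222+[400,0]).round(0).tolist(),((proj('side',P[4])-[270,170])*2.222).round(0).tolist())
E
```

```text
25 [[587.0, 183.0], [617.0, 179.0], [604.0, 194.0], [636.0, 191.0], [647.0, 267.0]] [[216.0, 243.0]]
30 [[587.0, 174.0], [617.0, 171.0], [605.0, 190.0], [637.0, 186.0], [646.0, 266.0]] [[216.0, 245.0]]
35 [[587.0, 166.0], [618.0, 162.0], [605.0, 186.0], [637.0, 182.0], [644.0, 265.0]] [[216.0, 246.0]]
40 [[588.0, 158.0], [619.0, 154.0], [606.0, 182.0], [638.0, 178.0], [643.0, 264.0]] [[217.0, 246.0]]
45 [[589.0, 150.0], [620.0, 147.0], [607.0, 178.0], [639.0, 174.0], [641.0, 262.0]] [[218.0, 246.0]]
```

```bash
python3 - <<'E'
from h import *
o=r.get_obs();T=R.from_rotvec(o['orientation']);c=r.calibration('wrist')
Rc=R.from_rotvec(c['rvec']);cp=-Rc.inv().apply(c['tvec'])
print('cam in tool',T.inv().apply(cp-np.array(o['tcp_pos'])),(T.inv()*Rc.inv()).as_matrix())
g0=np.array([.5388,-.2765,.241]);seat=np.array([.5069,.2927,.1049]);turn=rz(np.deg2rad(86.6-98.7))
for g in([.413,.298,.33],[.45,.23,.33],[.5,.2,.33],[.55,.25,.33],[.55,.3,.36]):
    D=T.inv().apply(cp-g0);n=turn
    Rw=(n*T);cpw=np.array(g)+Rw.apply(T.inv().apply(cp-g0)); Rcw=(Rw*(T.inv()*Rc.inv())).inv()
    print(g,proj('side',[seat],dict(c,rvec=Rcw.as_rotvec(),tvec=-Rcw.apply(cpw))))
go([.45,.2,.33],86.6)
E
```

```text
cam in tool [ 0.076  -0.001   0.0318] [[-0.001  -0.9551 -0.2962]
 [ 1.     -0.0006 -0.0014]
 [ 0.0012 -0.2962  0.9551]]
[0.413, 0.298, 0.33] [[285.1385 262.7064]]
[0.45, 0.23, 0.33] [[348.5621 226.7638]]
[0.5, 0.2, 0.33] [[378.5783 177.8552]]
[0.55, 0.25, 0.33] [[327.1333 129.6314]]
[0.55, 0.3, 0.36] [[275.5045 130.1334]]
t 5.1 grasp [ 0.5409 -0.2778  0.2437] closing 98.7 zdir [ 0.0025 -0.0007 -1.    ] w 0.013513472535880812 F [ 0.4638 -0.5009 -1.065 ]
  shift [ 0.0171  0.4859 -0.0869] roll 0.212
```

Request:
carry_out(moves=[[0.0, 0.01, -0.03, 0, 0], [0.0, 0.04, -0.06, 0, 0], [0.003, 0.08, -0.087, 0, 0], [0.006, 0.125, -0.087, 0, 0], [0.008, 0.17, -0.087, 0.05, 0], [0.01, 0.215, -0.087, 0.1, 0], [0.012, 0.26, -0.087, 0.15, 0], [0.014, 0.305, -0.087, 0.21, 0]])

```text
clock: 5.9
tcp_pos: [0.4785, 0.0238, 0.4806]
orientation: [-0.093, -3.135, 0.002]
contact_force: [0.9, -0.3, -2.2]
grip_width: 0.0135
gripper_force: 32.0
```

```bash
python3 -c "
from h import *
go([.45,.2,.33],86.6)"
```

```text
t 5.9 grasp [0.4776 0.0236 0.3256] closing 86.6 zdir [-0.0057 -0.0013 -1.    ] w 0.013480427965040353 F [ 0.9085 -0.3455 -2.1829]
  shift [ 0.0381  0.1744 -0.0045] roll 0.0
```

Request:
carry_out(moves=[[0.01, 0.045, 0, 0, 0], [0.02, 0.09, 0, 0, 0], [0.03, 0.13, 0, 0, 0], [0.038, 0.16, 0, 0, 0], [0.038, 0.172, 0, 0, 0], [0.038, 0.172, 0, 0, 0], [0.038, 0.172, 0, 0, 0], [0.038, 0.172, 0, 0, 0]])

```text
clock: 6.7
tcp_pos: [0.4527, 0.194, 0.4822]
orientation: [-0.095, -3.139, 0.002]
contact_force: [0.5, -0.3, -1.0]
grip_width: 0.0135
gripper_force: 32.0
```

```bash
python3 - <<'E'
from h import *
go([.45,.2,.33],86.6)
c=r.calibration('wrist');w=r.grab_frame('wrist')[...,::-1].copy()
import pickle;pickle.dump(c,open('cw.pkl','wb'));cv2.imwrite('pics/w1raw.png',w)
x=[.5728,.2036,-.0601,.0163];p,q=hatch(x[:3],x[3])
P=p+q.apply(np.array([[-155,85,10],[-155,85,30],[-150,10,38],[-150,-100,38],[-185,125,4],[-185,-125,4]])/1000)
for v in proj('',P,c):print(v);cv2.circle(w,tuple(int(a) for a in v),1,(0,0,255),-1)
cv2.imwrite('pics/w1.png',cv2.resize(w,(784,588),interpolation=cv2.INTER_CUBIC))
E
```

```text
t 6.7 grasp [0.4525 0.1938 0.3272] closing 86.5 zdir [-0.0011 -0.0014 -1.    ] w 0.013514100885712322 F [ 0.5136 -0.3322 -0.983 ]
  shift [ 0.0029  0.0061 -0.0028] roll -0.001
[383.733  226.4303]
[389.2617 220.9809]
[312.4367 223.7807]
[195.7227 223.8619]
[417.5098 200.5817]
[182.0196 200.7904]
```

View pics/w1.png

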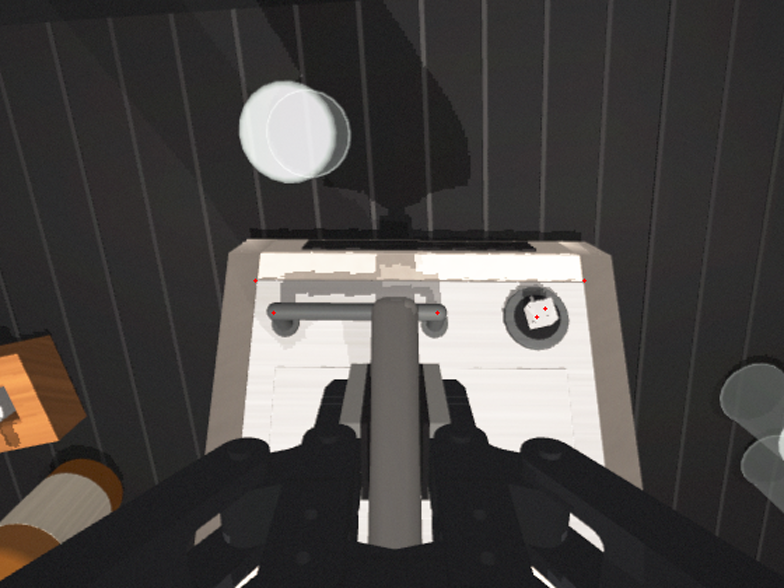

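The wrist view shows the model fits well. The escutcheon is at (536,318) and the drive top at about (542,312), turned roughly 11° anticlockwise. Next is the pre-approach.

```bash
python3 -c "
from h import *
go([.4156,.297,.235],92.3)"
```

```text
t 6.75 grasp [0.4526 0.194  0.3274] closing 86.5 zdir [-0.0007 -0.0009 -1.    ] w 0.013375105409695677 F [-0.4056  0.5408 -2.2716]
  shift [0.0431 0.1007 0.0923] roll -0.101
```

Request:
carry_out(moves=[[0.015, 0.035, 0, 0, 0], [0.03, 0.07, 0, -0.05, 0], [0.043, 0.098, 0.01, -0.1, 0], [0.043, 0.101, 0.04, -0.1, 0], [0.043, 0.101, 0.07, -0.1, 0], [0.043, 0.101, 0.092, -0.1, 0], [0.043, 0.101, 0.092, -0.1, 0], [0.043, 0.101, 0.092, -0.1, 0]])

```text
clock: 7.55
tcp_pos: [0.4158, 0.2986, 0.3912]
orientation: [0.064, -3.141, 0.0]
contact_force: [0.4, 0.9, -1.6]
grip_width: 0.0139
gripper_force: 31.9
```

```bash
python3 - <<'E'
from h import *
go([.4156,.297,.235],92.3)
o=r.get_obs();T=R.from_rotvec(o['orientation']).as_matrix();g=np.array(o['tcp_pos'])+.155*T[:,2]
s=r.grab_frame('side')[...,::-1].copy();t=r.grab_frame('top')[...,::-1].copy()
x=[.5728,.2036,-.0601,.0163];p,q=hatch(x[:3],x[3])
b=rz(np.deg2rad(2.3))
box=[(15,15,-103.6),(15,-15,-103.6),(-15,15,-103.6),(-15,-15,-103.6),(15,15,-53.6),(15,-15,-53.6),(-15,15,-53.6),(-15,-15,-53.6)]
out=[]
for n,im,(x0,y0) in(('side',s,(120,90)),('top',t,(80,170))):
    im=cv2.resize(im[y0:y0+100,x0:x0+100],(400,400),interpolation=cv2.INTER_CUBIC)
    im2=im.copy()
    for a,col in((35,(0,0,255)),(40,(0,200,0))):
        qa=b*R.from_euler('y',-np.deg2rad(a))
        for v in proj(n,g+qa.apply(np.array(box)/1000)):cv2.circle(im2,tuple(((v+.5-[x0,y0])*4).astype(int)),2,col,-1)
    for v in proj(n,p+q.apply(np.array([[-.155,.085,.01],[-.155,.085,.03]]))):cv2.circle(im2,tuple(((v+.5-[x0,y0])*4).astype(int)),2,(255,0,0),-1)
    out.append(im2)
cv2.imwrite('pics/c.png',np.hstack(out))
E
```

```text
t 7.55 grasp [0.4158 0.2985 0.2362] closing 92.3 zdir [ 0.     -0.0002 -1.    ] w 0.013919016663377413 F [ 0.3892  0.9058 -1.5744]
  shift [ 0.0003 -0.0015  0.0012] roll 0.001
```

View pics/c.png

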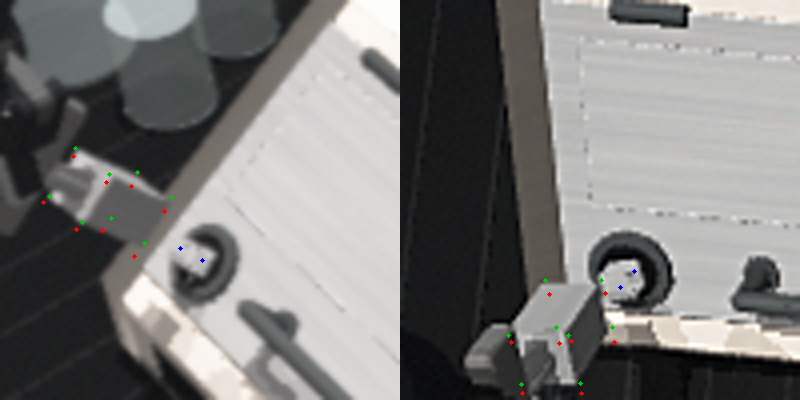

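```bash
python3 - <<'E'
from h import *
import pickle;cw=pickle.load(open('cw.pkl','rb'))
ob=[('side',None,(171.25,155.5)),('top',None,(137,237.3)),('',cw,(382.9,227.1))]
s=least_squares(lambda P:np.concatenate([proj(n,P,c)[0]-px for n,c,px in ob]),[.507,.2927,.105]);print('seat',s.x,s.fun)
seat=s.x;n=np.array([-.5725,.0344,.819]);b=rz(np.deg2rad(2.3))
G=lambda a,h:seat+h*n+b.apply([-.1036*np.sin(np.deg2rad(a)),0,.1036*np.cos(np.deg2rad(a))])
for a,h in((40,.027),(40,.02),(38,.012),(36,0),(35,-.002)):print(a,h);go(G(a,h),92.3)
E
```

```text
seat [0.5086 0.2932 0.1017] [-0.5177 -0.431   1.5088 -0.558   0.4259 -0.231 ]
40 0.027
t 7.65 grasp [0.4163 0.2994 0.2373] closing 92.4 zdir [ 0.002   0.0017 -1.    ] w 0.013366686262020536 F [-0.0888 -0.3663 -0.8062]
  shift [-0.01   -0.0084  0.0341] roll 0.001
40 0.02
t 7.65 grasp [0.4163 0.2994 0.2373] closing 92.4 zdir [ 0.002   0.0017 -1.    ] w 0.013366686262020536 F [-0.0888 -0.3663 -0.8062]
  shift [-0.0139 -0.0089  0.0398] roll 0.001
38 0.012
t 7.65 grasp [0.4163 0.2994 0.2373] closing 92.4 zdir [ 0.002   0.0017 -1.    ] w 0.013366686262020536 F [-0.0888 -0.3663 -0.8062]
  shift [-0.0213 -0.0093  0.0441] roll 0.001
36 0
t 7.65 grasp [0.4163 0.2994 0.2373] closing 92.4 zdir [ 0.002   0.0017 -1.    ] w 0.013366686262020536 F [-0.0888 -0.3663 -0.8062]
  shift [-0.031  -0.01    0.0518] roll 0.001
35 -0.002
t 7.65 grasp [0.4163 0.2994 0.2373] closing 92.4 zdir [ 0.002   0.0017 -1.    ] w 0.013366686262020536 F [-0.0888 -0.3663 -0.8062]
  shift [-0.0336 -0.0102  0.0524] roll 0.001
```

Request:
carry_out(moves=[[-0.002, -0.008, 0.01, 0, 0], [-0.006, -0.0085, 0.02, 0, 0], [-0.01, -0.0085, 0.032, 0, 0], [-0.01, -0.0085, 0.032, 0, 0], [-0.012, -0.0085, 0.035, 0, 0], [-0.014, -0.009, 0.038, 0, 0], [-0.014, -0.009, 0.038, 0, 0], [-0.014, -0.009, 0.038, 0, 0]])

```text
clock: 8.45
tcp_pos: [0.43, 0.2912, 0.3533]
orientation: [-0.067, 3.139, 0.002]
contact_force: [0.6, 0.0, 0.9]
grip_width: 0.0133
gripper_force: 32.5
```

```bash
python3 - <<'E'
from h import *
seat=np.array([.508,.2925,.1033]);n=np.array([-.5725,.0344,.819]);b=rz(np.deg2rad(2.3))
G=lambda a,h:seat+h*n+b.apply([-.1036*np.sin(np.deg2rad(a)),0,.1036*np.cos(np.deg2rad(a))])
for a,h in((40,.02),(37,.01),(36,0)):go(G(a,h),92.3)
o=r.get_obs();T=R.from_rotvec(o['orientation']).as_matrix();g=np.array(o['tcp_pos'])+.155*T[:,2]
out=[]
box=[(15,15,-103.6),(15,-15,-103.6),(-15,15,-103.6),(-15,-15,-103.6)]
for nn,(x0,y0) in(('side',(120,90)),('top',(80,170))):
    im=r.grab_frame(nn)[...,::-1].copy()
    im=cv2.resize(im[y0:y0+100,x0:x0+100],(400,400),interpolation=cv2.INTER_CUBIC)
    for a,col in((35,(0,0,255)),(40,(0,200,0))):
        qa=b*R.from_euler('y',-np.deg2rad(a))
        for v in proj(nn,g+qa.apply(np.array(box)/1000)):cv2.circle(im,tuple(((v+.5-[x0,y0])*4).astype(int)),2,col,-1)
    out.append(im)
cv2.imwrite('pics/d.png',np.hstack(out))
E
```

```text
t 8.45 grasp [0.4303 0.2914 0.1983] closing 92.4 zdir [ 0.0015  0.0012 -1.    ] w 0.013262164748984256 F [0.6156 0.0179 0.9454]
  shift [ 0.0003 -0.0008 -0.0007] roll 0.002
t 8.45 grasp [0.4303 0.2914 0.1983] closing 92.4 zdir [ 0.0015  0.0012 -1.    ] w 0.013262164748984256 F [0.6156 0.0179 0.9454]
  shift [-0.0097 -0.0014  0.0041] roll 0.002
t 8.45 grasp [0.4303 0.2914 0.1983] closing 92.4 zdir [ 0.0015  0.0012 -1.    ] w 0.013262164748984256 F [0.6156 0.0179 0.9454]
  shift [-0.0168 -0.002   0.0112] roll 0.002
```

View pics/d.png

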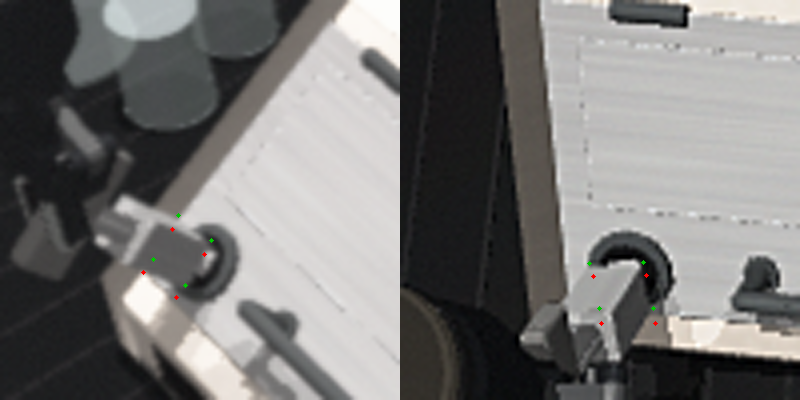

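The foot now sits over the drive in both views (side about (205,255), top about (625,280)). I'll push on along the axis and watch the force.

Request:
carry_out(moves=[[-0.002, 0, 0.001, 0, 0], [-0.004, 0, 0.0025, 0, 0], [-0.006, 0, 0.0035, 0, 0], [-0.008, -0.001, 0.005, 0, 0], [-0.01, -0.001, 0.006, 0, 0], [-0.01, -0.001, 0.006, 0, 0], [-0.01, -0.001, 0.006, 0, 0], [-0.01, -0.001, 0.006, 0, 0]])

```text
clock: 9.35
tcp_pos: [0.4392, 0.291, 0.3463]
orientation: [0.068, -3.14, -0.001]
contact_force: [-1.3, 5.4, -2.0]
grip_width: 0.0136
gripper_force: 32.2
```

Request:
carry_out(moves=[[-0.002, 0.001, 0.002, 0, 0], [-0.004, 0.001, 0.004, 0, 0], [-0.006, 0.002, 0.006, 0, 0], [-0.007, 0.002, 0.007, 0, 0], [-0.008, 0.002, 0.009, 0, 0], [-0.008, 0.002, 0.01, 0, 0], [-0.008, 0.002, 0.01, 0, 0], [-0.008, 0.002, 0.01, 0, 0]])

```text
clock: 10.15
tcp_pos: [0.4441, 0.2948, 0.3406]
orientation: [0.07, -3.134, -0.003]
contact_force: [-29.0, 0.2, 45.7]
grip_width: 0.0131
gripper_force: 45.5
```

```bash
python3 - <<'E'
from h import *
go([.4476,.296,.188],92.3)
o=r.get_obs();T=R.from_rotvec(o['orientation']).as_matrix();g=np.array(o['tcp_pos'])+.155*T[:,2]
seat=np.array([.508,.2925,.1033]);n=np.array([-.5725,.0344,.819]);print('grip rel seat along n',(g-seat)@n,'perp',(g-seat)-(g-seat)@n*n)
out=[]
x=[.5728,.2036,-.0601,.0163];p,q=hatch(x[:3],x[3]);p=p+[0.001,-.0002,-.0016]
box=[(15,15,0),(15,-15,0),(-15,15,0),(-15,-15,0),(15,15,50),(15,-15,50),(-15,15,50),(-15,-15,50)]
for nn,(x0,y0) in(('side',(120,90)),('top',(80,170))):
    im=r.grab_frame(nn)[...,::-1].copy()
    im=cv2.resize(im[y0:y0+100,x0:x0+100],(400,400),interpolation=cv2.INTER_CUBIC)
    qq=q*rz(.15)
    for v in proj(nn,p+q.apply([-.155,.085,.01])+qq.apply(np.array(box)/1000)):cv2.circle(im,tuple(((v+.5-[x0,y0])*4).astype(int)),2,(0,0,255),-1)
    out.append(im)
cv2.imwrite('pics/e.png',np.hstack(out))
E
```

```text
t 10.15 grasp [0.4431 0.2951 0.1856] closing 92.6 zdir [-0.0067  0.0016 -1.    ] w 0.013096162889305516 F [-29.0119   0.2402  45.7156]
  shift [-0.0045  0.0007 -0.0024] roll 0.005
grip rel seat along n 0.10466077791464168 perp [-0.005  -0.001  -0.0034]
```

View pics/e.png

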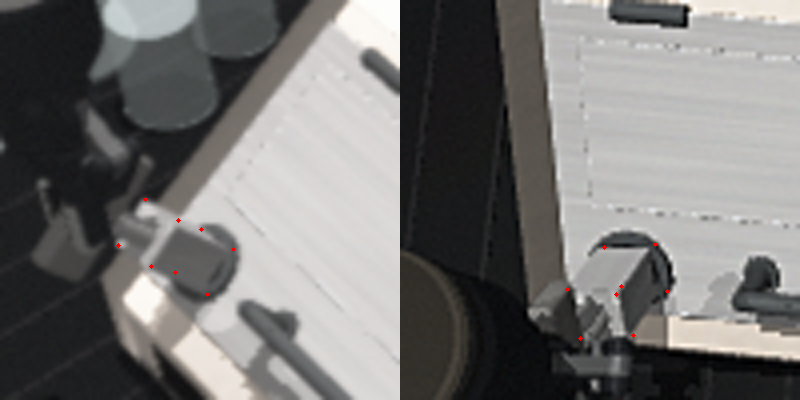

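The 54 N reaction lies exactly along the panel normal and the depth matches, so the key is home. Next I ease off and open the fingers into a straddle.

Request:
carry_out(moves=[[0.001, 0, -0.0015, 0, 0], [0.002, 0, -0.003, 0, 0], [0.002, 0, -0.003, 0, 0], [0.002, 0, -0.003, 0, 0.036], [0.002, 0, -0.003, 0, 0.036], [0.002, 0, -0.003, 0, 0.036], [0.002, 0, -0.003, 0, 0.036], [0.002, 0, -0.003, 0, 0.036]], force=20)

```text
clock: 11.05
tcp_pos: [0.4458, 0.2921, 0.3394]
orientation: [0.065, -3.141, 0.001]
contact_force: [-0.5, 0.0, 0.0]
grip_width: 0.0362
gripper_force: 0.0
```

```bash
cat >> h.py <<'E'
seat=np.array([.508,.2925,.1033]);CON=[.5728,.2036,-.0601,.0163]
def arc(f,rad=.026,hh=.098):
    q=hatch(CON[:3],CON[3])[1];d=q.apply([np.cos(f),np.sin(f),0]);n=q.apply([0,0,1])
    return seat+hh*n-rad*d, np.degrees(np.arctan2(d[1],d[0]))+90
E
python3 - <<'E'
from h import *
for f in(.15,.4,.65,.9,1.15,1.4,1.57,1.75,1.9):
    p,y=arc(f);print(f,p,round(y,1))
go(*arc(.15))
E
```

```text
0.15 [0.4306 0.2933 0.1688] 97.0
0.4 [0.4317 0.2869 0.1698] 113.9
0.65 [0.434  0.2812 0.1717] 129.4
0.9 [0.4375 0.2763 0.1743] 143.5
1.15 [0.4418 0.2727 0.1775] 156.4
1.4 [0.4467 0.2705 0.181 ] 168.5
1.57 [0.4503 0.2699 0.1836] 176.5
1.75 [0.4541 0.2701 0.1862] 185.0
1.9 [0.4573 0.2709 0.1884] 192.2
t 11.05 grasp [0.4458 0.292  0.1844] closing 92.4 zdir [-0.0002 -0.0006 -1.    ] w 0.03616829612824886 F [-0.5264  0.0488  0.0182]
  shift [0.0151 0.0019 0.0156] roll -0.081
```

Request:
carry_out(moves=[[0.007, 0.001, 0.005, 0, 0.036], [0.014, 0.002, 0.012, -0.08, 0.036], [0.0145, -0.002, 0.012, -0.23, 0.036], [0.014, -0.005, 0.012, -0.38, 0.036], [0.0132, -0.008, 0.011, -0.52, 0.036], [0.012, -0.0105, 0.011, -0.66, 0.036], [0.0102, -0.014, 0.009, -0.8, 0.036], [0.0082, -0.016, 0.008, -0.93, 0.036]])

```text
clock: 11.85
tcp_pos: [0.4374, 0.2761, 0.3314]
orientation: [1.475, -2.773, -0.0]
contact_force: [-2.6, -0.8, 2.9]
grip_width: 0.0359
gripper_force: 3.4
```

```bash
python3 - <<'E'
from h import *
for f in(1.,1.15,1.4,1.57,1.75,1.9):go(*arc(f))
E
```

```text
t 11.85 grasp [0.4372 0.276  0.1764] closing 146.0 zdir [-0.001  -0.0003 -1.    ] w 0.0358585613284264 F [-2.6035 -0.8298  2.858 ]
  shift [ 0.     -0.0023  0.0009] roll -0.049
t 11.85 grasp [0.4372 0.276  0.1764] closing 146.0 zdir [-0.001  -0.0003 -1.    ] w 0.0358585613284264 F [-2.6035 -0.8298  2.858 ]
  shift [ 0.0002 -0.0056 -0.0011] roll -0.181
t 11.85 grasp [0.4372 0.276  0.1764] closing 146.0 zdir [-0.001  -0.0003 -1.    ] w 0.0358585613284264 F [-2.6035 -0.8298  2.858 ]
  shift [-0.0008 -0.011  -0.0046] roll -0.392
t 11.85 grasp [0.4372 0.276  0.1764] closing 146.0 zdir [-0.001  -0.0003 -1.    ] w 0.0358585613284264 F [-2.6035 -0.8298  2.858 ]
  shift [-0.0023 -0.0143 -0.0072] roll -0.532
t 11.85 grasp [0.4372 0.276  0.1764] closing 146.0 zdir [-0.001  -0.0003 -1.    ] w 0.0358585613284264 F [-2.6035 -0.8298  2.858 ]
  shift [-0.0046 -0.0173 -0.0098] roll -0.68
t 11.85 grasp [0.4372 0.276  0.1764] closing 146.0 zdir [-0.001  -0.0003 -1.    ] w 0.0358585613284264 F [-2.6035 -0.8298  2.858 ]
  shift [-0.007  -0.0195 -0.012 ] roll -0.806
```

Request:
carry_out(moves=[[0, -0.004, -0.001, -0.12, 0.036], [0, -0.007, -0.003, -0.25, 0.036], [-0.001, -0.011, -0.005, -0.39, 0.036], [-0.0023, -0.0143, -0.0075, -0.53, 0.036], [-0.0046, -0.0173, -0.01, -0.66, 0.036], [-0.0046, -0.0173, -0.01, -0.68, 0.036], [-0.0046, -0.0173, -0.01, -0.68, 0.036], [-0.0046, -0.0173, -0.01, -0.68, 0.036]])

```text
clock: 12.65
tcp_pos: [0.4544, 0.27, 0.3413]
orientation: [2.306, -2.131, -0.0]
contact_force: [-3.0, -1.8, 1.3]
grip_width: 0.0359
gripper_force: 3.4
```

```bash
python3 - <<'E'
from h import *
go(*arc(1.9))
out=[]
p,q=hatch(CON[:3],CON[3])
box=[(7,40,110),(7,-40,110),(-7,40,110),(-7,-40,110),(15,15,0),(15,-15,0),(-15,15,0),(-15,-15,0)]
for nn,(x0,y0) in(('side',(120,90)),('top',(80,170))):
    im=r.grab_frame(nn)[...,::-1].copy()
    im=cv2.resize(im[y0:y0+100,x0:x0+100],(400,400),interpolation=cv2.INTER_CUBIC)
    qq=q  # handle along hatch y
    for v in proj(nn,seat+qq.apply(np.array(box)/1000)):cv2.circle(im,tuple(((v+.5-[x0,y0])*4).astype(int)),2,(0,0,255),-1)
    out.append(im)
cv2.imwrite('pics/f.png',np.hstack(out))
E
```

```text
t 12.65 grasp [0.4542 0.2699 0.1863] closing -175.5 zdir [-0.0011 -0.0008 -1.    ] w 0.03592336145053661 F [-3.02   -1.7818  1.3258]
  shift [-0.0007 -0.0032 -0.0021] roll -0.134
```

View pics/f.png

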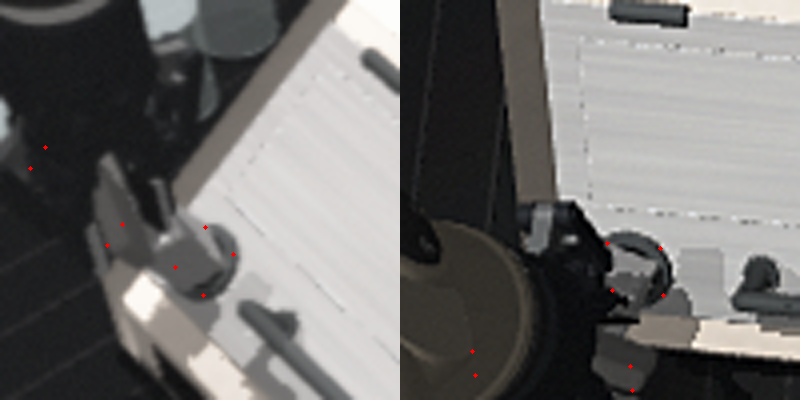

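The handle is nearly across the slope (its right end is at top-view crop (625,360), predicted (630,372)). I'll push on to the stop and read the force.

Request:
carry_out(moves=[[0, -0.0015, -0.001, -0.07, 0.036], [-0.0007, -0.0032, -0.002, -0.134, 0.036], [-0.0007, -0.0032, -0.002, -0.134, 0.036], [-0.0007, -0.0032, -0.002, -0.134, 0.036], [-0.0007, -0.0032, -0.002, -0.134, 0.036], [-0.0007, -0.0032, -0.002, -0.134, 0.036], [-0.0007, -0.0032, -0.002, -0.134, 0.036], [-0.0007, -0.0032, -0.002, -0.134, 0.036]])

```text
clock: 13.55
tcp_pos: [0.4581, 0.2712, 0.3437]
orientation: [-2.447, 1.97, -0.0]
contact_force: [-2.2, -1.4, 0.6]
grip_width: 0.0362
gripper_force: 2.6
```

```bash
python3 - <<'E'
from h import *
for f in (2.,2.1):
    p,y=arc(f);go(p,y)
print(r.get_obs()['moment'])
E
```

```text
t 13.55 grasp [0.4581 0.2712 0.1887] closing -167.7 zdir [ 0.0001  0.0001 -1.    ] w 0.036193782251950385 F [-2.2458 -1.3661  0.6293]
  shift [-0.0003 -0.0013 -0.0011] roll -0.083
t 13.55 grasp [0.4581 0.2712 0.1887] closing -167.7 zdir [ 0.0001  0.0001 -1.    ] w 0.036193782251950385 F [-2.2458 -1.3661  0.6293]
  shift [-0.0009 -0.0035 -0.0024] roll -0.172
[-0.3687  0.3356 -0.1228]
```

Request:
carry_out(moves=[[0, -0.001, -0.0007, 0, 0.036], [0, -0.002, -0.0013, 0, 0.036], [0, -0.003, -0.002, 0, 0.036], [0, -0.004, -0.0027, 0, 0.036], [0, -0.005, -0.0033, 0, 0.036], [0, -0.005, -0.0033, 0, 0.036], [0, -0.005, -0.0033, 0, 0.036], [0, -0.005, -0.0033, 0, 0.036]])

```text
clock: 14.35
tcp_pos: [0.4629, 0.2722, 0.347]
orientation: [2.447, -1.97, -0.0]
contact_force: [-4.0, -1.4, 2.1]
grip_width: 0.0362
gripper_force: 2.0
```

```bash
python3 - <<'E'
from h import *
go(*arc(2.1));print(r.get_obs()['moment'])
E
```

```text
t 14.35 grasp [0.4628 0.2722 0.192 ] closing -167.7 zdir [-0.0002 -0.0001 -1.    ] w 0.036173374919982515 F [-3.9672 -1.4099  2.1393]
  shift [-0.001   0.0014  0.0009] roll -0.171
[-0.415   0.9036 -0.0161]
```

Request:
carry_out(moves=[[0, -0.001, -0.0007, 0, 0.036], [0, -0.002, -0.0013, 0, 0.036], [0, -0.003, -0.002, 0, 0.036], [0, -0.004, -0.0027, 0, 0.036], [0, -0.004, -0.0027, 0, 0.036], [0, -0.004, -0.0027, 0, 0.036], [0, -0.004, -0.0027, 0, 0.036], [0, -0.004, -0.0027, 0, 0.036]])

```text
clock: 15.15
tcp_pos: [0.4669, 0.2731, 0.3497]
orientation: [-2.447, 1.97, -0.0]
contact_force: [-3.7, -1.6, 2.4]
grip_width: 0.0362
gripper_force: 2.0
```

```bash
python3 - <<'E'
from h import *
go(*arc(2.1));print(r.get_obs()['moment'])
E
```

```text
t 15.15 grasp [0.4669 0.2731 0.1947] closing -167.7 zdir [ 0.0001  0.     -1.    ] w 0.03619702369785305 F [-3.7481 -1.5757  2.3634]
  shift [-0.0009  0.0055  0.0036] roll -0.171
[-0.4311  0.8538 -0.0209]
```

Request:
carry_out(moves=[[0, 0.005, 0, 0, 0.04], [0, 0.007, -0.005, 0, 0.04], [0, 0.008, -0.025, 0, 0.04], [0, 0.01, -0.055, 0, 0.04], [0, 0.01, -0.09, 0, 0.04], [0, 0.01, -0.11, 0, 0.04], [0, 0.01, -0.12, 0.1, 0.04], [0, 0.01, -0.12, 0.2, 0.04]])

```text
clock: 15.95
tcp_pos: [0.4576, 0.2713, 0.4725]
orientation: [-2.23, 2.205, -0.002]
contact_force: [0.3, 1.0, -0.2]
grip_width: 0.0401
gripper_force: 0.0
```

```bash
python3 - <<'E'
from h import *
p,q=hatch(CON[:3],CON[3]);print(p)
h=p+q.apply([-.15,-.055,.038])+[.001,0,-.001];print(h)
go([h[0],h[1],.30],176.6)
E
```

```text
[0.6343 0.1999 0.1857]
[0.4876 0.1537 0.1297]
t 15.95 grasp [0.4584 0.2718 0.3175] closing -179.4 zdir [ 0.0051  0.0031 -1.    ] w 0.04012953375709789 F [ 0.2546  0.9669 -0.2463]
  shift [ 0.1185 -0.0278  0.0173] roll 0.071
```

Request:
carry_out(moves=[[0.04, -0.01, 0, 0.07, 0.04], [0.08, -0.02, 0, 0.07, 0.04], [0.118, -0.028, 0, 0.07, 0.04], [0.118, -0.028, 0, 0.07, 0.04], [0.118, -0.028, 0, 0.07, 0.04], [0.118, -0.028, 0, 0.07, 0.04], [0.118, -0.028, 0, 0.07, 0.04], [0.118, -0.028, 0, 0.07, 0.04]])

```text
clock: 16.75
tcp_pos: [0.4866, 0.1545, 0.4698]
orientation: [-2.162, 2.279, 0.0]
contact_force: [0.7, -0.1, 0.1]
grip_width: 0.0397
gripper_force: 0.0
```

```bash
cat > m.py <<'E'
from h import *
import pickle
def shots():
    F=[]
    for n in('wrist','top','side'):
        c=r.calibration(n);F.append((n,c,r.grab_frame(n)))
    pickle.dump(F,open('shots.pkl','wb'));return F
def boxp(c,q,o,lo,hi):
    P=[o+q.apply([x,y,z]) for x in(lo[0],hi[0]) for y in(lo[1],hi[1]) for z in(lo[2],hi[2])]
    return cv2.convexHull(proj('',P,c).astype(np.float32))
def score(F,f,off,names,qh):
    "contrast across the silhouette edge of the key's handle"
    q=qh*rz(f);s=0
    for n,c,im in F:
        if n not in names:continue
        g=cv2.GaussianBlur(im,(3,3),0).astype(float)
        h=boxp(c,q,seat+off,(-.007,-.04,.078),(.007,.04,.110))
        m=np.zeros(im.shape[:2],np.uint8);cv2.fillConvexPoly(m,(h*16).astype(int),1,shift=4)
        d=cv2.dilate(m,np.ones((5,5)))-m
        if m.sum()<5:continue
        a=g[m>0].mean(0);b=g[d>0];s+=np.abs(b-a).sum(1).mean()-1.5*g[m>0].std(0).sum()
    return s
E
python3 - <<'E'
from m import *
F=shots();go([.4876,.1537,.1297],176.6)
qh=hatch(CON[:3],CON[3])[1]
print([ (n,proj('',seat+qh.apply([0,0,.094]),c)[0].round()) for n,c,_ in F])
fs=np.arange(-1.6,1.61,.1)
for names in(('wrist',),('top',),('side',)):
    print(names,[(round(f-0,1),int(score(F,f,0,names,qh))) for f in fs])
E
```

```text
t 16.9 grasp [0.4868 0.1539 0.3147] closing 176.9 zdir [-0.0001  0.0001 -1.    ] w 0.040077240842923405 F [-0.4518  0.5784 -0.6897]
  shift [ 0.0002 -0.0009  0.185 ] roll 0.006
[('wrist', array([328., 361.])), ('top', array([121., 258.])), ('side', array([143., 141.]))]
('wrist',) [(np.float64(-1.6), -91), (np.float64(-1.5), -97), (np.float64(-1.4), -98), (np.float64(-1.3), -100), (np.float64(-1.2), -102), (np.float64(-1.1), -103), (np.float64(-1.0), -104), (np.float64(-0.9), -105), (np.float64(-0.8), -106), (np.float64(-0.7), -107), (np.float64(-0.6), -108), (np.float64(-0.5), -108), (np.float64(-0.4), -108), (np.float64(-0.3), -107), (np.float64(-0.2), -100), (np.float64(-0.1), -99), (np.float64(0.0), -96), (np.float64(0.1), -92), (np.float64(0.2), -88), (np.float64(0.3), -84), (np.float64(0.4), -73), (np.float64(0.5), -71), (np.float64(0.6), -89), (np.float64(0.7), -101), (np.float64(0.8), -92), (np.float64(0.9), -86), (np.float64(1.0), -81), (np.float64(1.1), -77), (np.float64(1.2), -74), (np.float64(1.3), -73), (np.float64(1.4), -76), (np.float64(1.5), -86), (np.float64(1.6), -9
[... 924 characters left out ...]
4(-1.2), -94), (np.float64(-1.1), -93), (np.float64(-1.0), -92), (np.float64(-0.9), -87), (np.float64(-0.8), -84), (np.float64(-0.7), -79), (np.float64(-0.6), -76), (np.float64(-0.5), -78), (np.float64(-0.4), -79), (np.float64(-0.3), -88), (np.float64(-0.2), -98), (np.float64(-0.1), -99), (np.float64(0.0), -96), (np.float64(0.1), -107), (np.float64(0.2), -113), (np.float64(0.3), -110), (np.float64(0.4), -98), (np.float64(0.5), -94), (np.float64(0.6), -88), (np.float64(0.7), -81), (np.float64(0.8), -73), (np.float64(0.9), -72), (np.float64(1.0), -76), (np.float64(1.1), -80), (np.float64(1.2), -89), (np.float64(1.3), -95), (np.float64(1.4), -96), (np.float64(1.5), -94), (np.float64(1.6), -93)]
```

Request:
carry_out(moves=[[0.05, 0, -0.01, 0, 0.04], [0.1, 0, -0.01, 0, 0.04], [0.15, 0, -0.01, 0, 0.04], [0.2, 0, -0.01, 0, 0.04], [0.25, 0, -0.01, 0, 0.04], [0.28, 0, -0.01, 0, 0.04], [0.28, 0, -0.01, 0, 0.04], [0.28, 0, -0.01, 0, 0.04]])

```text
clock: 17.7
tcp_pos: [0.4791, -0.069, 0.4689]
orientation: [2.15, -2.261, -0.013]
contact_force: [0.6, 0.4, -0.3]
grip_width: 0.04
gripper_force: 0.0
```

```bash
cat > m2.py <<'E'
from m import *
def sil(F):
    out={}
    for n,c,im in F:
        if n=='wrist':continue
        o=cv2.imread(f'pics/{n}0_raw.png')[...,::-1].astype(int)
        d=np.abs(im.astype(int)-o).sum(2)>60
        k=proj('',seat+np.array([-.05,0,.07]),c)[0].astype(int)
        w=np.zeros_like(d);w[max(k[1]-40,0):k[1]+40,max(k[0]-40,0):k[0]+40]=1
        out[n]=(d&w).astype(np.uint8)
    return out
def model(c,f,off,qh,shape):
    q=qh*rz(f);m=np.zeros(shape,np.uint8)
    for lo,hi in(((-.007,-.04,.078),(.007,.04,.11)),((-.015,-.015,0),(.015,.015,.05)),((-.008,-.008,.05),(.008,.008,.078))):
        cv2.fillConvexPoly(m,(boxp(c,q,seat+off,lo,hi)*16).astype(int),1,shift=4)
    return m
E
python3 - <<'E'
from m2 import *
F=shots();S=sil(F);qh=hatch(CON[:3],CON[3])[1];C={n:c for n,c,_ in F}
def iou(n,f,off):
    m=model(C[n],f,off,qh,S[n].shape);return (m&S[n]).sum()/(m|S[n]).sum()
for n in S:
    print(n,S[n].sum(),[(round(float(f),1),round(float(iou(n,f,0)),2)) for f in np.arange(-1.6,.61,.2)])
best=max(((iou('top',f,qh.apply([0,0,h]))+iou('side',f,qh.apply([0,0,h])),f,h) for f in np.arange(-1.6,.6,.05) for h in np.arange(-.004,.02,.004)));print(best)
E
```

```text
top 1150 [(-1.6, 0.37), (-1.4, 0.37), (-1.2, 0.38), (-1.0, 0.38), (-0.8, 0.37), (-0.6, 0.35), (-0.4, 0.36), (-0.2, 0.38), (-0.0, 0.41), (0.2, 0.43), (0.4, 0.43), (0.6, 0.41)]
side 930 [(-1.6, 0.41), (-1.4, 0.4), (-1.2, 0.41), (-1.0, 0.43), (-0.8, 0.43), (-0.6, 0.43), (-0.4, 0.4), (-0.2, 0.38), (-0.0, 0.38), (0.2, 0.37), (0.4, 0.43), (0.6, 0.44)]
(np.float64(0.9341010794519629), np.float64(-0.349999999999999), np.float64(0.016))
```

```bash
python3 - <<'E'
from m2 import *
F=pickle.load(open('shots.pkl','rb'));qh=hatch(CON[:3],CON[3])[1]
B={};D={}
for n,c,im in F:
    if n=='wrist':continue
    o=cv2.imread(f'pics/{n}0_raw.png')[...,::-1].astype(int);df=(im.astype(int)-o).sum(2)
    k=proj('',seat+qh.apply([0,0,.094]),c)[0].astype(int);w=np.zeros(df.shape,bool);w[k[1]-45:k[1]+45,k[0]-45:k[0]+45]=1
    b=((df>45)&w).astype(np.uint8);num,l,st,ce=cv2.connectedComponentsWithStats(b)
    print(n,'expected handle',k,[(st[i].tolist(),ce[i].round().tolist()) for i in range(1,num) if st[i][4]>15])
    for f in(-1.57,-.3,0,.17):
        q=qh*rz(f);print('  ends',f,proj('',[seat+q.apply([0,y,.1]) for y in(-.04,.04)],c).round().tolist())
    B[n]=(c,b,w&(o.sum(2)<150))  # dark old background only
def sc(f,h):
    s=0
    for n,(c,b,dk) in B.items():
        m=model(c,f,qh.apply([0,0,h]),qh,b.shape)&dk;s+=(m&b).sum()/max(1,(m|(b&dk)).sum())
    return s
R_=sorted(((sc(f,h),round(float(f),2),round(float(h),3)) for f in np.arange(-1.7,1.5,.05) for h in np.arange(-.004,.021,.004)),reverse=True)
for x in R_[:8]:print(x)
print([(round(float(f),1),round(float(sc(f,0)),2)) for f in np.arange(-1.6,1.5,.2)])
E
```

```text
top expected handle [121 258] [([127, 232, 17, 16, 113], [135.0, 238.0]), ([97, 244, 43, 33, 667], [119.0, 265.0])]
  ends -1.57 [[122.0, 276.0], [118.0, 242.0]]
  ends -0.3 [[139.0, 266.0], [101.0, 253.0]]
  ends 0 [[139.0, 261.0], [100.0, 258.0]]
  ends 0.17 [[139.0, 259.0], [101.0, 261.0]]
side expected handle [143 140] [([122, 132, 43, 28, 564], [141.0, 146.0]), ([164, 146, 13, 17, 88], [170.0, 154.0])]
  ends -1.57 [[131.0, 155.0], [153.0, 125.0]]
  ends -0.3 [[148.0, 154.0], [136.0, 127.0]]
  ends 0 [[151.0, 150.0], [132.0, 131.0]]
  ends 0.17 [[153.0, 147.0], [130.0, 133.0]]
(np.float64(1.050593624983869), -0.45, 0.02)
(np.float64(1.0473426688762006), -0.4, 0.02)
(np.float64(1.0448152248688622), -0.35, 0.02)
(np.float64(1.0411767495446038), -0.25, 0.02)
(np.float64(1.0403193738670673), -0.3, 0.02)
(np.float64(1.038835223652351), -0.5, 0.02)
(np.float64(1.0214732723943434), -0.55, 0.02)
(np.float64(1.0150991632419792), -0.15, 0.02)
[(-1.6, 0.78), (-1.4, 0.81), (-1.2, 0.83), (-1.0, 0.84), (-0.8, 0.83), (-0.6, 0.76), (-0.4, 0.73), (-0.2, 0.69), (-0.0, 0.72), (0.2, 0.75), (0.4, 0.86), (0.6, 0.88), (0.8, 0.77), (1.0, 0.71), (1.2, 0.73), (1.4, 0.75)]
```

```bash
cat > fitk.py <<'E'
from m2 import *
from scipy.optimize import differential_evolution as DE
F=pickle.load(open('shots.pkl','rb'));qh=hatch(CON[:3],CON[3])[1]
B=[]
for n,c,im in F:
    if n=='wrist':continue
    o=cv2.imread(f'pics/{n}0_raw.png')[...,::-1].astype(int);df=(im.astype(int)-o).sum(2)
    k=proj('',seat+qh.apply([0,0,.07]),c)[0].astype(int);w=np.zeros(df.shape,bool);w[k[1]-50:k[1]+50,k[0]-50:k[0]+50]=1
    b=((df>30)&w).astype(np.uint8)
    num,l,st,ce=cv2.connectedComponentsWithStats(b)
    b=np.isin(l,[i for i in range(1,num) if st[i][4]>40]).astype(np.uint8)
    B.append((c,b,w&(o.sum(2)<180),(np.abs(df)>30)))
def sc(v):
    q=qh*R.from_rotvec([v[3],v[4],0])*rz(v[5]);s=0
    for c,b,dk,ch in B:
        m=np.zeros(b.shape,np.uint8)
        for lo,hi in(((-.007,-.04,.078),(.007,.04,.11)),((-.015,-.015,0),(.015,.015,.05)),((-.008,-.008,.05),(.008,.008,.078))):
            cv2.fillConvexPoly(m,(boxp(c,q,seat+qh.apply(v[:3]),lo,hi)*16).astype(int),1,shift=4)
        md=m.astype(bool)&dk;bd=b.astype(bool)&dk
        s+=(md&bd).sum()/max(1,(md|bd).sum())+.5*(m.astype(bool)&ch).sum()/max(1,m.sum())
    return -s
for fr in((-1.9,-.5),(-.7,.7)):
    d=DE(sc,[(-.012,.012)]*2+[(-.003,.03)]+[(-.3,.3)]*2+[fr],seed=1,maxiter=60,popsize=12,polish=False);print(d.x,d.fun)
print('home f=0',sc([0]*6),'f=-1.57',sc([0]*5+[-1.57]))
E
python3 fitk.py
```

```text
[ 0.0019  0.0096  0.0002  0.034  -0.2703 -0.5078] -2.1602757602065914
[-0.0002 -0.0003  0.0034 -0.0489 -0.1895 -0.0698] -2.685840158685986
home f=0 -1.4336369845579486 f=-1.57 -1.447808049652182
```

```bash
cat >> fitk.py <<'E'
E
python3 - <<'E'
import re
s=open('fitk.py').read().split('for fr in')[0]
exec(s)
for f in(-.5,-.35,-.2,-.1,0,.1,.2):
    d=DE(lambda v:sc([*v,f]),[(-.006,.006)]*2+[(-.003,.012)]+[(-.3,.3)]*2,seed=1,maxiter=25,popsize=8,polish=False);print(f,d.x,round(d.fun,3))
E
```

```text
-0.5 [ 0.0023  0.0058 -0.0003  0.0052 -0.2822] -2.16
-0.35 [ 0.002   0.0039  0.0023 -0.0109 -0.2544] -2.342
-0.2 [ 0.0006  0.0038  0.0021  0.0054 -0.2148] -2.537
-0.1 [-0.0003  0.0015  0.0044 -0.0282 -0.1819] -2.657
0 [ 0.0009 -0.0034  0.0054 -0.1151 -0.1932] -2.644
0.1 [ 0.0012 -0.0034  0.0058 -0.1226 -0.1997] -2.528
0.2 [ 0.0017 -0.0024  0.0034 -0.1425 -0.2174] -2.353
```

```bash
python3 - <<'E'
from h import *
qh=hatch(CON[:3],CON[3])[1];v=[0,0,.0034,-.049,-.19,-.07]
q=qh*R.from_rotvec([v[3],v[4],0])*rz(v[5])
P=[seat+qh.apply(v[:3])+q.apply(a) for a in([0,-.027,.098],[0,-.027,.094],[0,.04,.11],[-.007,-.04,.11],[.007,-.027,.078],[-.007,-.027,.078])]
print(np.array(P))
go([P[1][0],P[1][1],.30],174)
E
```

```text
[[0.4324 0.2749 0.1739]
 [0.4353 0.2745 0.1711]
 [0.4332 0.3423 0.1831]
 [0.4172 0.2638 0.177 ]
 [0.4515 0.2723 0.165 ]
 [0.4418 0.2738 0.1549]]
t 17.85 grasp [ 0.4755 -0.073   0.3134] closing 176.7 zdir [-0.0225 -0.0074 -0.9997] w 0.039756510162211725 F [ 0.1142 -0.4053  0.7468]
  shift [-0.3447  0.0597  0.0117] roll 0.048
```

Request:
carry_out(moves=[[-0.04, 0.006, -0.02, 0, 0.05], [-0.085, 0.012, -0.02, 0, 0.05], [-0.13, 0.018, -0.02, 0, 0.05], [-0.175, 0.026, -0.02, 0, 0.05], [-0.22, 0.034, -0.02, 0, 0.05], [-0.265, 0.042, -0.02, 0, 0.05], [-0.31, 0.05, -0.02, 0.03, 0.05], [-0.34, 0.058, -0.02, 0.048, 0.05]])

```text
clock: 18.65
tcp_pos: [0.4365, 0.2791, 0.4867]
orientation: [2.1, -2.307, -0.013]
contact_force: [-0.2, -0.9, 0.6]
grip_width: 0.0502
gripper_force: 0.0
```

Request:
carry_out(moves=[[-0.005, 0.002, 0, 0, 0.05], [-0.005, 0.002, 0, 0, 0.05], [-0.005, 0.002, 0, 0, 0.05], [-0.005, 0.002, 0, 0, 0.05], [-0.005, 0.002, 0, 0, 0.05], [-0.005, 0.002, 0, 0, 0.05], [-0.005, 0.002, 0, 0, 0.05], [-0.005, 0.002, 0, 0, 0.05]])

```text
clock: 19.45
tcp_pos: [0.4377, 0.2786, 0.4866]
orientation: [2.093, -2.313, -0.013]
contact_force: [-0.6, -0.1, -0.3]
grip_width: 0.0499
gripper_force: 0.0
```

```bash
python3 - <<'E'
from h import *
go([.4365,.2725,.178],174)
E
```

```text
t 19.45 grasp [0.4344 0.2773 0.3316] closing 174.3 zdir [-0.0218 -0.0088 -0.9997] w 0.04990710183886938 F [-0.5802 -0.0611 -0.3422]
  shift [ 0.0028 -0.0058  0.1536] roll 0.005
```

Request:
carry_out(moves=[[0.003, -0.006, 0.04, 0, 0.05], [0.003, -0.006, 0.08, 0, 0.05], [0.003, -0.006, 0.115, 0, 0.05], [0.003, -0.006, 0.135, 0, 0.05], [0.003, -0.006, 0.15, 0, 0.05], [0.003, -0.006, 0.157, 0, 0.05], [0.003, -0.006, 0.157, 0, 0.05], [0.003, -0.006, 0.157, 0, 0.05]])

```text
clock: 20.25
tcp_pos: [0.4401, 0.2744, 0.3305]
orientation: [2.095, -2.314, -0.012]
contact_force: [-0.0, 0.2, -0.8]
grip_width: 0.05
gripper_force: 0.0
```

```bash
python3 - <<'E'
from h import *
go([.4365,.2725,.178],174)
E
```

```text
t 20.25 grasp [0.437  0.2732 0.1755] closing 174.3 zdir [-0.0205 -0.0079 -0.9998] w 0.0500195073550267 F [-0.0195  0.152  -0.8286]
  shift [ 0.0007  0.0004 -0.0025] roll 0.006
```

Request:
carry_out(moves=[[0, -0.004, -0.002, 0, 0.042], [0, -0.008, -0.005, 0, 0.042], [0, -0.012, -0.007, 0, 0.042], [0, -0.016, -0.01, 0, 0.042], [0, -0.02, -0.013, 0, 0.042], [0, -0.024, -0.015, 0, 0.042], [0, -0.028, -0.017, 0, 0.042], [0, -0.028, -0.017, 0, 0.042]])

```text
clock: 21.05
tcp_pos: [0.4667, 0.2718, 0.346]
orientation: [2.093, -2.309, -0.015]
contact_force: [-8.5, -1.4, 4.4]
grip_width: 0.0418
gripper_force: 4.1
```

Request:
carry_out(moves=[[0, -0.001, -0.0007, 0, 0.042], [0, -0.002, -0.0013, 0, 0.042], [0, -0.003, -0.002, 0, 0.042], [0, -0.004, -0.0027, 0, 0.042], [0, -0.005, -0.003, 0, 0.042], [0, -0.006, -0.0035, 0, 0.042], [0, -0.006, -0.0035, 0, 0.042], [0, -0.006, -0.0035, 0, 0.042]])

```text
clock: 21.85
tcp_pos: [0.4711, 0.2715, 0.349]
orientation: [2.093, -2.305, -0.017]
contact_force: [-13.6, -2.3, 8.5]
grip_width: 0.042
gripper_force: 6.8
```

```bash
python3 - <<'E'
from h import *
go([.4365,.2725,.178],174)
E
```

```text
t 21.85 grasp [0.4667 0.2698 0.1941] closing 174.5 zdir [-0.0284 -0.0112 -0.9995] w 0.04201321483241342 F [-13.5774  -2.2712   8.5464]
  shift [-0.      0.0299  0.0169] roll 0.008
```

The force rises to 14 N, so the latch is at its stop. I'll open wide, centre the fingers and lift off.

Request:
carry_out(moves=[[0, 0.003, 0.001, 0, 0.065], [0, 0.006, 0.003, 0, 0.065], [0, 0.01, 0.004, 0, 0.065], [0, 0.012, 0.004, 0, 0.065], [0, 0.012, -0.006, 0, 0.065], [0, 0.012, -0.04, 0, 0.065], [0, 0.012, -0.08, 0, 0.065], [0, 0.012, -0.12, 0, 0.065]])

```text
clock: 22.65
tcp_pos: [0.4647, 0.273, 0.4717]
orientation: [2.094, -2.312, -0.013]
contact_force: [0.5, 0.7, -0.5]
grip_width: 0.0648
gripper_force: 0.0
```

```bash
python3 - <<'E'
from h import *
go([.4876,.1537,.29],176.6)
E
```

```text
t 22.65 grasp [0.4614 0.2717 0.3167] closing 174.3 zdir [-0.0218 -0.0084 -0.9997] w 0.06478237783703017 F [ 0.5064  0.6732 -0.4721]
  shift [ 0.1146 -0.0383  0.0271] roll -0.04
```

Request:
carry_out(moves=[[0.045, -0.006, 0, 0, 0.05], [0.09, -0.012, 0, 0, 0.05], [0.135, -0.02, 0, -0.04, 0.05], [0.18, -0.028, 0, -0.04, 0.05], [0.225, -0.034, 0, -0.04, 0.05], [0.26, -0.038, 0, -0.04, 0.05], [0.27, -0.038, 0, -0.04, 0.05], [0.27, -0.038, 0, -0.04, 0.05]])

```text
clock: 23.45
tcp_pos: [0.476, -0.0009, 0.4722]
orientation: [2.136, -2.274, -0.012]
contact_force: [0.6, 0.5, -0.8]
grip_width: 0.05
gripper_force: 0.0
```

```bash
python3 - <<'E'
from m2 import *
F=shots();go([.4876,.1537,.20],176.6)
exec(open('fitk.py').read().split('for fr in')[0])
d=DE(sc,[(-.012,.012)]*2+[(-.003,.03)]+[(-.3,.3)]*2+[(-.8,.8)],seed=1,maxiter=60,popsize=12,polish=False);print(d.x,d.fun)
E
```

```text
t 23.6 grasp [0.4726 0.0012 0.3172] closing 176.8 zdir [-0.0209 -0.0083 -0.9997] w 0.04983034545811662 F [-0.0108  0.1026 -0.1843]
  shift [-0.1542 -0.0087  0.1156] roll 0.003
[-0.0014  0.0024  0.      0.0022 -0.0002  0.0835] -2.7724998496651323
```

The fit gives the key fully home, square, and turned 1.65 rad. Next is the hatch handle.

Request:
carry_out(moves=[[-0.04, -0.002, 0, 0, 0.032], [-0.08, -0.004, 0.02, 0, 0.032], [-0.12, -0.006, 0.05, 0, 0.032], [-0.15, -0.008, 0.08, 0, 0.032], [-0.154, -0.009, 0.115, 0, 0.032], [-0.154, -0.009, 0.115, 0, 0.032], [-0.154, -0.009, 0.115, 0, 0.032], [-0.154, -0.009, 0.115, 0, 0.032]])

```text
clock: 24.4
tcp_pos: [0.492, 0.1531, 0.3568]
orientation: [2.141, -2.272, -0.011]
contact_force: [-0.2, 0.1, -0.0]
grip_width: 0.0322
gripper_force: 0.0
```

```bash
python3 - <<'E'
from h import *
go([.4876,.1537,.1335],176.6)
E
```

```text
t 24.4 grasp [0.489  0.1518 0.2018] closing 176.6 zdir [-0.0194 -0.0082 -0.9998] w 0.03216380799850899 F [-0.1515  0.0704 -0.0238]
  shift [-0.0024  0.0002  0.0683] roll -0.0
```

Request:
carry_out(moves=[[-0.002, 0, 0.03, 0, 0.032], [-0.002, 0, 0.05, 0, 0.032], [-0.002, 0, 0.062, 0, 0.032], [-0.002, 0, 0.068, 0, 0.032], [-0.002, 0, 0.068, 0, 0.0], [-0.002, 0, 0.068, 0, 0.0], [-0.002, 0, 0.068, 0, 0.0], [-0.002, 0, 0.068, 0, 0.0]], force=40)

```text
clock: 25.2
tcp_pos: [0.4895, 0.1543, 0.2877]
orientation: [2.139, -2.269, -0.013]
contact_force: [-5.0, -1.0, 5.0]
grip_width: 0.0105
gripper_force: 39.4
```

```bash
python3 - <<'E'
from h import *
go([.4876,.1537,.1335],176.6)
p,q=hatch(CON[:3],CON[3])
for a in np.arange(0,1.31,.1):
    p,q=hatch(CON[:3],CON[3],a);d=p+q.apply([-.15,-.055,.038]);
    if a==0:d0=d;M=R.from_rotvec(r.get_obs()['orientation'])
    print(round(a,1),M.inv().apply(d-d0).round(4),d.round(3))
E
```

```text
t 25.2 grasp [0.4859 0.1528 0.1328] closing 176.6 zdir [-0.0228 -0.0096 -0.9997] w 0.010477764806226428 F [-4.9507 -0.9598  4.9787]
  shift [-0.0009 -0.0016 -0.0008] roll 0.0
0.0 [0. 0. 0.] [0.487 0.154 0.131]
0.1 [ 0.0002  0.0051 -0.0146] [0.482 0.154 0.145]
0.2 [ 0.0003  0.0087 -0.0296] [0.479 0.154 0.161]
0.3 [ 0.0005  0.0108 -0.045 ] [0.477 0.154 0.176]
0.4 [ 0.0007  0.0113 -0.0604] [0.477 0.154 0.191]
0.5 [ 0.0008  0.0103 -0.0759] [0.478 0.154 0.207]
0.6 [ 0.001   0.0078 -0.0911] [0.481 0.154 0.222]
0.7 [ 0.0012  0.0037 -0.106 ] [0.485 0.154 0.237]
0.8 [ 0.0013 -0.0018 -0.1205] [0.491 0.153 0.251]
0.9 [ 0.0015 -0.0088 -0.1343] [0.498 0.153 0.265]
1.0 [ 0.0016 -0.017  -0.1474] [0.507 0.152 0.278]
1.1 [ 0.0018 -0.0266 -0.1596] [0.517 0.152 0.29 ]
1.2 [ 0.0019 -0.0373 -0.1707] [0.528 0.151 0.301]
1.3 [ 0.002  -0.0491 -0.1807] [0.54 0.15 0.31]
```

Request:
carry_out(moves=[[0, 0.0026, -0.0073, 0, 0], [0, 0.005, -0.0146, 0, 0], [0, 0.007, -0.022, 0, 0], [0, 0.0087, -0.0296, 0, 0], [0, 0.0098, -0.037, 0, 0], [0, 0.0108, -0.045, 0, 0], [0, 0.0113, -0.0604, 0, 0], [0, 0.0113, -0.0604, 0, 0]], force=40)

```text
clock: 26.0
tcp_pos: [0.4794, 0.1553, 0.3495]
orientation: [2.138, -2.268, -0.012]
contact_force: [-7.9, -2.2, -1.0]
grip_width: 0.01
gripper_force: 40.2
```

```bash
python3 - <<'E'
from h import *
go([.477,.1537,.195],176.6)
E
```

```text
t 26.0 grasp [0.4759 0.1536 0.1946] closing 176.6 zdir [-0.023  -0.0112 -0.9997] w 0.010005419437814115 F [-7.94   -2.1665 -1.0129]
  shift [-0.0002 -0.0011 -0.0004] roll 0.0
```

Request:
carry_out(moves=[[0, -0.0005, -0.008, 0, 0], [0, -0.001, -0.0155, 0, 0], [0, -0.002, -0.023, 0, 0], [0, -0.0035, -0.0307, 0, 0], [0, -0.0055, -0.038, 0, 0], [0, -0.0076, -0.0456, 0, 0], [0, -0.0131, -0.06, 0, 0], [0, -0.0201, -0.0739, 0, 0]])

```text
clock: 26.8
tcp_pos: [0.4992, 0.1545, 0.4211]
orientation: [2.135, -2.262, -0.017]
contact_force: [-15.4, -4.5, -5.4]
grip_width: 0.0102
gripper_force: 39.1
```

```bash
python3 - <<'E'
from h import *
go([.498,.153,.268],176.6)
E
```

```text
t 26.8 grasp [0.4945 0.1524 0.2662] closing 176.7 zdir [-0.0303 -0.0134 -0.9995] w 0.010158245977825477 F [-15.3926  -4.4668  -5.3873]
  shift [-0.0008 -0.0034 -0.0019] roll 0.001
```

Request:
carry_out(moves=[[0, -0.004, -0.0067, 0, 0], [0, -0.0082, -0.0131, 0, 0], [0, -0.013, -0.0194, 0, 0], [0, -0.0178, -0.0253, 0, 0], [0, -0.023, -0.031, 0, 0], [0, -0.0285, -0.0364, 0, 0], [0, -0.0285, -0.0364, 0, 0], [0, -0.0285, -0.0364, 0, 0]])

```text
clock: 27.6
tcp_pos: [0.5271, 0.1533, 0.4589]
orientation: [2.131, -2.259, -0.016]
contact_force: [-28.2, -12.1, 18.1]
grip_width: 0.01
gripper_force: 40.2
```

```bash
python3 - <<'E'
from h import *
go([.528,.151,.304],176.6)
E
```

```text
t 27.6 grasp [0.522  0.1507 0.304 ] closing 176.7 zdir [-0.0333 -0.0171 -0.9993] w 0.010005991463026756 F [-28.2019 -12.1293  18.0852]
  shift [-0.0007 -0.006  -0.0002] roll 0.001
```

Request:
carry_out(moves=[[0, -0.001, -0.003, 0, 0], [0, -0.002, -0.006, 0, 0], [0, -0.002, -0.006, 0, 0], [0, -0.002, -0.006, 0, 0], [0, -0.002, -0.006, 0, 0.03], [0, -0.002, -0.006, 0, 0.03], [0, -0.002, -0.008, 0, 0.03], [0, -0.002, -0.02, 0, 0.03]])

```text
clock: 28.4
tcp_pos: [0.5337, 0.1534, 0.4772]
orientation: [2.14, -2.27, -0.014]
contact_force: [0.1, -0.0, -0.2]
grip_width: 0.03
gripper_force: 0.0
```

Request:
carry_out(moves=[[0, 0, -0.02, 0, 0.03], [0, 0, -0.05, 0, 0.03], [0.0, 0.01, -0.09, 0, 0.03], [0.04, 0.02, -0.1, 0, 0.03], [0.08, 0.03, -0.1, 0, 0.03], [0.12, 0.04, -0.1, 0, 0.03], [0.16, 0.05, -0.1, 0, 0.03], [0.19, 0.05, -0.1, 0, 0.03]])

```text
clock: 29.2
tcp_pos: [0.4735, -0.0339, 0.5814]
orientation: [2.138, -2.272, -0.009]
contact_force: [0.9, 0.1, -0.7]
grip_width: 0.0297
gripper_force: 0.0
```

```bash
python3 - <<'E'
from m2 import *
go([.528,.151,.304],176.6)
F=shots();import itertools
# hatch angle + key: compare changed-pixel mask with model of panel (top/side)
B=[]
for n,c,im in F:
    if n=='wrist':continue
    o=cv2.imread(f'pics/{n}0_raw.png')[...,::-1].astype(int)
    B.append((n,c,im.astype(float)))
def contrast(a):
    p,q=hatch(CON[:3],CON[3],a);s=[]
    for n,c,g in B:
        h=boxp(c,q,p,(-.185,-.125,0),(.002,.125,.004));m=np.zeros(g.shape[:2],np.uint8);cv2.fillConvexPoly(m,(h*16).astype(int),1,shift=4)
        gr=np.abs(cv2.Laplacian(cv2.GaussianBlur(g.mean(2),(3,3),0),cv2.CV_64F))
        e=cv2.dilate(m,np.ones((3,3)))-cv2.erode(m,np.ones((3,3)));s.append(round(float(gr[e>0].mean()),1))
    return s
for a in np.arange(0.8,1.31,.05):print(round(a,2),contrast(a))
E
```

```text
t 29.2 grasp [ 0.4704 -0.0356  0.4264] closing 176.5 zdir [-0.0198 -0.011  -0.9997] w 0.029695852537860015 F [ 0.9018  0.1241 -0.6527]
  shift [-0.1912 -0.0485  0.1192] roll -0.001
0.8 [17.5, 7.7]
0.85 [17.7, 8.5]
0.9 [17.7, 8.9]
0.95 [11.8, 9.2]
1.0 [10.8, 9.5]
1.05 [12.3, 9.8]
1.1 [11.5, 10.3]
1.15 [11.6, 11.0]
1.2 [24.0, 16.9]
1.25 [13.7, 12.7]
1.3 [12.2, 12.7]
```

Both cameras peak sharply at 1.2 rad open. A quick check that the key is still home, then I hand in.

```bash
python3 - <<'E'
from m2 import *
F=pickle.load(open('shots.pkl','rb'));p,q=hatch(CON[:3],CON[3],1.2);s0=p+q.apply([-.155,.085,.01])
def sc(h,f):
    s=0
    for n,c,im in F:
        if n=='wrist':continue
        gr=np.abs(cv2.Laplacian(cv2.GaussianBlur(im.astype(float).mean(2),(3,3),0),cv2.CV_64F))
        for lo,hi in(((-.007,-.04,.078),(.007,.04,.11)),((-.015,-.015,0),(.015,.015,.05))):
            hh=boxp(c,q*rz(f),s0+q.apply([0,0,h]),lo,hi);m=np.zeros(gr.shape,np.uint8);cv2.fillConvexPoly(m,(hh*16).astype(int),1,shift=4)
            e=cv2.dilate(m,np.ones((3,3)))-m;s+=gr[e>0].mean()
    return float(s)
print(sorted([(round(sc(h,f),1),round(float(h),3),round(float(f),2)) for h in np.arange(-.008,.041,.004) for f in np.arange(-.4,.41,.1)])[::-1][:6])
print(r.hand_in())
E
```

```text
[(80.0, -0.004, -0.3), (78.6, -0.004, -0.2), (77.1, -0.004, -0.1), (77.1, -0.008, -0.2), (77.0, -0.008, -0.1), (76.0, -0.008, -0.0)]
the job is handed in; nothing more can be done
None
```

I've handed the job in: the latch is unlocked to its stop, the key is left on its drive, and the hatch stands open at about 1.2 rad with the arm clear. I read these from camera fits and forces; the hand-in gave no verdict.

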